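# Bring the ring-catching sieve under the bench magnifier

### The job

The sweeps have been sieved and a ring was caught in the top sieve of the covered stack. Take the cover off and lay it flat on the bench, knob up; then lift only the top sieve off the stack, keep it level so the ring stays in it, and set it gently down, nested home on the spare pan under the magnifier. Leave the pan beneath the lens, the rest of the stack together where it stands and the other tools where they lie, and do not bump the magnifier.

Things in the scene. Friction and masses are not known exactly. Their poses are not given: they have to be found in the camera images.
- cover: Brass cover of the stack: disc 62 mm across, 4 mm thick (5 to 9 mm above the origin) over a plug 52 mm across, 5 mm deep, loose in the top sieve's mouth; in the middle a knurled knob, neck 12 mm thick, head 20 mm across from 19 to 33 mm above the origin. Origin: centre of the plug's underside, z up through the knob. On the bench it rests on the plug.
- top_sieve: Top (coarse) brass sieve: cylinder 62 mm outside, 56 inside, straight wall from 7 to 43 mm above the origin; under it a tapered skirt, 52 mm across, 7 deep, nests in the mouth of the sieve or pan below (56 mm bore, 2 mm play all round) till the wall stands on its rim. Wire floor 9 mm above the origin. Origin: centre of the skirt's underside, z up. 0.12 kg. Starts nested on the lower sieve.
- lower_sieve: Lower (fine) sieve, same shape and sizes as the top sieve, origin likewise; nested on the stack's pan. Stays where it is.
- stack_pan: Brass pan at the foot of the stack, on the bench: 62 mm outside, 56 mm inside, 30 mm high. Origin: centre of its underside. The stack is pan, lower sieve (origin 23 mm above the pan's), top sieve (59 mm), cover (97 mm).
- spare_pan: Second pan, same shape (62 mm outside, 56 mm bore, 30 mm high), standing empty and loose on the bench under the magnifier. Origin: centre of its underside. A sieve nested home on it has its origin 23 mm above the pan's.
- found_ring: Silver finger ring with a ball, 24 x 33 x 13 mm, 12 g, lying loose on the floor of the top sieve. Origin: centre of its underside.
- magnifier: Bench magnifier, fixed: level lens head with white rim, 112 mm across, underside 245 and top 264 mm above the bench. Origin: on the bench below the lens's centre. Foot 84 mm across, 16 high, and 14 mm column at x = 20, y = 135 mm in its frame; an arm slopes from there up to the head. A hand coming straight down cannot get under the lens; one leaning 35 to 45 degrees, from the robot's side, can.
- lens (a point): Centre of the lens, at the underside of the magnifier's head, 245 mm above the bench.
- tweezers: Steel tweezers, 168 mm long, 8 mm high, lying in front of the spare pan. Bystander; origin at its middle.
- pliers: Pliers, 141 mm long, lying behind the stack. Bystander; origin at its middle.
- gauge: Brass sliding gauge, 125 mm long and 43 mm wide, lying to the right of the stack. Bystander; origin at its middle.
- borax_dish: Ceramic dish, 68 mm across and 20 mm high, far right of the stack. Bystander; origin under its middle.
- flux_jar: Small jar, 38 mm across and 53 mm high, left of the magnifier. Bystander; origin under its middle.

How it is judged (in metres and radians):
At the end, for the whole second after the job is handed in: Top sieve nested home on the spare pan (4.5 mm off-centre, 2.5 mm height, 3 deg), ring in it, pan within 40 mm of below the lens; cover flat on the bench, knob up (7 deg); lower sieve still nested on the stack's pan, which moved under 40 mm; all at rest (horizontal distance between top_sieve and spare_pan below 0.0045 m and z of top_sieve in the frame of spare_pan between 0.02 and 0.0255 m and angle between the z axis of top_sieve and the z axis of spare_pan, either way round below 0.05 rad and angle between each of spare_pan, stack_pan's own z axis and vertical below 0.05 rad and horizontal distance between spare_pan and lens below 0.04 m and horizontal distance between found_ring and top_sieve below 0.026 m and z of found_ring in the frame of top_sieve between 0.004 and 0.035 m and height (world z) of cover between -0.012 and 0.012 m and angle between cover's own z axis and vertical below 0.12 rad and horizontal distance between lower_sieve and stack_pan below 0.0045 m and z of lower_sieve in the frame of stack_pan below 0.0255 m and distance of stack_pan from where it was at the start of the episode below 0.04 m and linear speed of each of top_sieve, cover below 0.02 m/s); the robot touches nothing.
It fails at once if the magnifier is bumped (more than 4 N) (contact force between magnifier and anything else above 4 N).
It fails at once if the top sieve is tipped more than 25 degrees (angle between top_sieve's own z axis and vertical above 0.44 rad).
It fails at once if the ring comes out of the top sieve (distance between found_ring and top_sieve above 0.065 m).
It fails at once if the sieve is slammed down on the spare pan (more than 40 N) (contact force between top_sieve and spare_pan above 40 N).
It fails at once if one of the other tools is moved more than 30 mm (distance of any of tweezers, pliers, gauge, borax_dish, flux_jar from where it was at the start of the episode above 0.03 m).
It also fails if it takes over 58 s, if anything falls off the work surface, if the arm or the gripper's body presses on something with over 40 N, if the wrist force passes 120 N, or if a joint passes its speed limit or range.

### The arm

A 6-joint arm with a two-finger parallel gripper is mounted at the origin on a cart in front of the work surface, level with it; the furniture and walls round the work are solid. World frame = base frame: x ahead of the robot, y to its left, z up, the work surface at z = 0. Lengths are in mm, angles in rad, forces in N, time in s.
With the tool pointing down it reaches from about 350 to 875 mm from the base axis. Payload 4.2 kg.
Tool frame: the origin (TCP) lies midway between the tips of the shut fingers; the grasp point (between the pads) lies 19 mm behind it (arm.tcp_to_grasp is the distance from the TCP to the grasp point, in mm); z points along the fingers, y is the line along which they close (so a half turn about z gives the same grasp; the last joint's range is limited). The gripper opens to 85 mm and grips with 20 to 120 N. Pads are 22 mm wide; open, the fingers measure 114 mm over their backs; the gripper's body (76 mm by 85 mm) begins 54 mm behind the grasp point. The pads swing forward as they close: fully open they stand 13 mm farther back than shut.
Start: joints at [-0.883, 0.385, 0.008, 0, -1.194, -0.259], TCP at [259.875, -568.388, 231.312] pointing down, gripper open.
Joint ranges: [-3.14, 3.14], [-1.21, 2.06], [-1.07, 1.41], [-3.16, 2.05], [-2.99, -0.16], [-3.1, 3.1]. Speed limits (rad/s): [2.79, 2.79, 3.14, 3.14, 3.14, 3.14].

### API

Orientations are given as a unit quaternion [x, y, z, w].
In Python, from bench import arm, get_image gives the robot as it stands.
- The arm moves only by the tool drive_tool, never from a script. Its argument "deltas" is a list of rows, each a list of 2 entries, a list of its own where there are three numbers: the shift along the tool's x, y, z in cm, then the turn, a rotation vector about the tool's x, y, z in degrees. In form: [[[x, y, z], [ax, ay, az]], ...]. A call has 1 to 12 rows; each row shifts and turns the commanded pose from where the row before left it, along the tool's axes as they then stand; what a row does not reach is not made up. A row lasts 1/10 s, in which the tool goes at most 50 mm and 8.59 degrees, less where a joint would pass 70% of its speed; a pose out of reach is approached as far as the arm can. A call with a gripper value outside its range is refused whole. "claw" is the finger opening in cm, from 0 to 8.54, set as the call begins (left out, the last holds). The fingers move at their own pace and stop on an object; the grip force is fixed at half the most. Time passes only in rows, so rows that do not move let the fingers close. It gives the time, the measured TCP pose, the force, the opening and the grip force at its end, in the units of the state.
- arm.read_state(): the state, without advancing time (a new reading comes with each control period).
- get_image(name): name is "side" or "top" or "wrist"; returns a dict with "img" (384x512x3 uint8, red, green, blue), "fx", "fy", "cx", "cy" (pixels), "eye" and "orientation" of the camera in the world; the wrist camera has in their place "mount" (4x4, takes a point from camera to tool coordinates, whose origin is the TCP and whose axes are the flange's). Camera axes: x right, y down, z forward; pixel columns grow to the right and rows downward; lengths in mm; the calibration is good to about 2 mm. A picture is of the moment at which its call begins: read the wrist's pose just before it. There is no depth.
- arm.job_done(): hands the job in; it is judged then, once.
The state is a dict: "clock": time; "joints": joint angles; "joint_vel": joint speeds; "joint_efforts": joint torques, N m; "position": TCP position; "ee_rot": TCP orientation; "contact_force": force on the tool from outside, world axes, zero at the start; "wrist_torque": the same for the moment, N m; "gripper_width": finger opening in mm; "grasp_force": force on a finger pad.
Only numpy, scipy, OpenCV 4.12 (cv2) and the standard library are available. Lean on these libraries where they do the work, as an engineer would, in place of code of your own. Each camera call takes 0.05 s, during which the arm holds its last target. There are 200 camera calls.

## Working session

There is one attempt and no reset: what is moved stays moved. The work goes in short steps, Python scripts to look and compute and a tool call to move; the robot and the scene stay as the last step left them, time stands still between calls to the robot, and variables do not carry over. Pictures are saved under pics/ and viewed, at most 10 in all, crops included, and the job is handed in when it is done.

Besides the shell and the picture viewer there is one more tool, called after "Call:" in YAML: its name, and indented under it one key for each argument. drive_tool: Moves the arm, as the interface text tells. Its arguments: {"type":"object","properties":{"deltas":{"type":"array"},"claw":{"type":"number"}},"required":["deltas"]}

```bash
mkdir -p pics; ls; python3 - <<'E'
from bench import arm,get_image
import cv2,numpy as np
s=arm.read_state();print(s)
for n in("top","side"):
    d=get_image(n);cv2.imwrite(f"pics/{n}0.png",d["img"][:,:,::-1])
    print(n,{k:v for k,v in d.items() if k!="img"})
d=get_image("wrist");print(d["mount"],d["fx"],d["cx"],d["cy"])
E
```

```text
pics
{'clock': 0.0, 'joints': array([-8.83381237e-01,  3.85562548e-01,  6.63424307e-03, -5.20366598e-04,
       -1.19398606e+00, -2.58611187e-01]), 'joint_vel': array([ 0.00189789, -0.00049999, -0.00042523, -0.0002058 , -0.00132222,
       -0.00042197]), 'joint_efforts': array([ 9.88540924e-04, -3.92285621e+01,  1.88401884e+01,  4.18604895e+00,
       -4.58675029e-03, -1.52570965e-05]), 'position': array([ 259.65402072, -567.87404749,  230.21808245]), 'ee_rot': array([-2.12669190e-01,  9.77123654e-01,  1.05290722e-03, -2.67182220e-04]), 'contact_force': array([0.67999603, 0.72794621, 0.35220613]), 'wrist_torque': array([ 0.00646663, -0.01140455,  0.00446168]), 'grasp_force': 0.0, 'gripper_width': 85.40251549877766}
top {'fx': 375.2119893779191, 'fy': 375.2119893779191, 'cx': 257.2679948931788, 'cy': 191.13668159781687, 'eye': array([ 245.20670453,   21.26913189, 1490.93513112]), 'orientation': array([ 0.71486191, -0.6940893 ,  0.05895868, -0.0611259 ])}
side {'fx': 478.49639026991713, 'fy': 478.49639026991713, 'cx': 255.68502001053923, 'cy': 184.43919275844235, 'eye': array([  523.61000008, -1426.74149265,  1011.9228798 ]), 'orientation': array([ 0.86906136,  0.00374086, -0.01370726, -0.49450022])}
[[ 4.81781266e-04 -9.56375135e-01 -2.92141010e-01  7.48346116e+01]
 [ 9.99999745e-01  3.06500443e-04  6.45755760e-04 -7.17318695e-01]
 [-5.28043402e-04 -2.92141247e-01  9.56375038e-01 -1.41925215e+02]
 [ 0.00000000e+00  0.00000000e+00  0.00000000e+00  1.00000000e+00]] 284.63642522343713 255.68902117332894 192.6598564765904
```

View pics/top0.png

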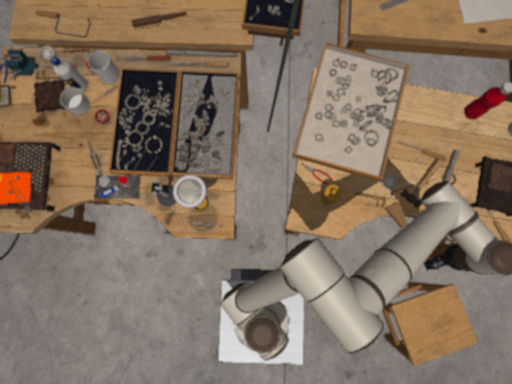

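View pics/side0.png

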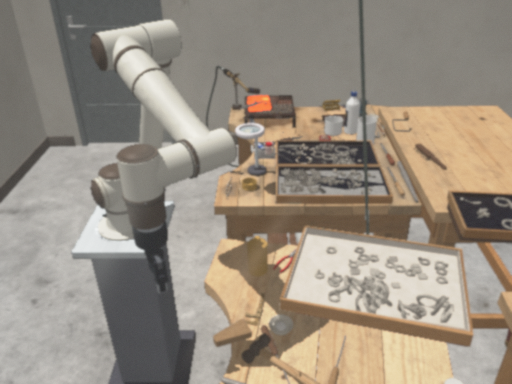

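The top view shows the lens at about (189,192), the stack at (331,192) with red pliers behind it at (321,176), and the dish near (390,184). In the side view the stack is near (257,262) and the lens at (250,130).

```bash
cat > h.py <<'E'
from bench import arm,get_image
import cv2,numpy as np
from scipy.spatial.transform import Rotation as R
def cam(n):
    s=arm.read_state(); d=get_image(n)
    if n=="wrist":
        T=np.eye(4);T[:3,:3]=R.from_quat(s["ee_rot"]).as_matrix();T[:3,3]=s["position"]
        T=T@d["mount"]; d["E"]=T[:3,3];d["Rm"]=T[:3,:3]
    else: d["E"]=np.array(d["eye"]);d["Rm"]=R.from_quat(d["orientation"]).as_matrix()
    return d
def ray(d,u,v): return d["Rm"]@np.array([(u-d["cx"])/d["fx"],(v-d["cy"])/d["fy"],1])
def onz(d,u,v,z):
    r=ray(d,u,v); return d["E"]+r*(z-d["E"][2])/r[2]
def proj(d,p):
    q=d["Rm"].T@(np.array(p)-d["E"]); return np.array([d["fx"]*q[0]/q[2]+d["cx"],d["fy"]*q[1]/q[2]+d["cy"]])
E
python3 - <<'E'
from h import *
t=cam("top");s=cam("side")
print("stack",onz(t,331,192,110),onz(s,257,262,80))
print("lens",onz(t,189,192,264),"dish",onz(t,390,184,20))
a=cv2.resize(t["img"][150:240,140:240],(800,720)[:2] and (600,540),interpolation=3)
b=cv2.resize(t["img"][150:240,290:400],(660,540),interpolation=3)
c=cv2.resize(s["img"][110:210,210:290],(440,550),interpolation=3)
e=cv2.resize(s["img"][230:350,210:310],(500,600),interpolation=3)
m=np.zeros((600,800,3),np.uint8)
m[:270,:300]=cv2.resize(a,(300,270));m[:324,304:304+396]=cv2.resize(b,(396,324))
m[275:275+300,:240]=cv2.resize(c,(240,300));m[330:600,304:304+225]=cv2.resize(e,(225,270))
cv2.imwrite("pics/c1.png",m[:,:,::-1])
E
```

```text
stack [ 487.03985995 -246.13125109  110.        ] [ 486.44366068 -313.17356943   80.        ]
lens [446.20958233 254.42800083 264.        ] dish [ 542.11984608 -498.95383087   20.        ]
```

View pics/c1.png

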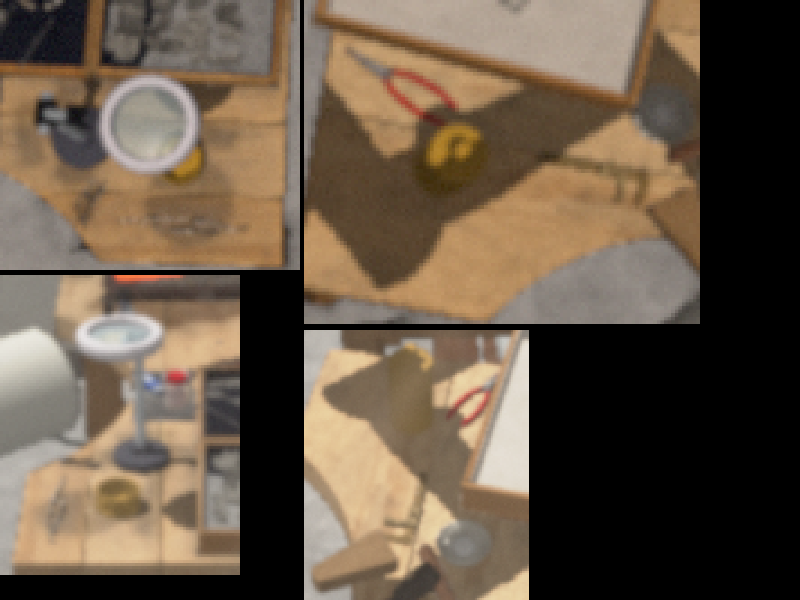

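The crops show the stack's brass cover in top view at about (330,191) and in the side view at (258,257). The spare pan is at (249,184) in the side view, and the tweezers lie in front of it.

```bash
python3 - <<'E'
from h import *
t=cam("top");s=cam("side")
def brass(d,x0,y0,x1,y1,lo):
    h=cv2.cvtColor(d["img"],cv2.COLOR_RGB2HSV)[y0:y1,x0:x1]
    m=cv2.inRange(h,np.array(lo),np.array((32,255,255)))
    n,l,st,c=cv2.connectedComponentsWithStats(m)
    i=1+np.argmax(st[1:,4]);b=st[i];print(b+[x0,y0,0,0,0],c[i]+[x0,y0]);return c[i]+[x0,y0]
a=brass(t,315,175,350,210,(15,150,60));print(onz(t,*a,110))
b=brass(s,240,235,275,285,(15,120,60));print(onz(s,*b,65))
c=brass(s,235,165,265,200,(15,120,50));print("pan",onz(s,*c,15))
h=cv2.cvtColor(t["img"],cv2.COLOR_RGB2HSV)[165:220,160:215]
m=cv2.inRange(h,np.array((0,0,170)),np.array((180,50,255)));ys,xs=np.nonzero(m)
q=cv2.minEnclosingCircle(np.c_[xs,ys].astype(np.float32).reshape(-1,1,2));print(q,onz(t,q[0][0]+160,q[0][1]+165,260),q[1]/375*1230)
print("foot",onz(t,166,197,10))
print("bench edge",onz(t,290,230,0),"mid",onz(t,316,214,0),onz(t,345,215,0))
E
```

```text
[320 184  22  21 304] [330.44407895 194.02302632]
[ 479.32356468 -244.03099162  110.        ]
[260 239   7   8  24] [263.125 242.375]
[ 503.84426695 -198.19340733   65.        ]
[243 179  13  11  94] [248.75531915 183.84042553]
pan [441.39614978 256.50528376  15.        ]
((29.261905670166016, 26.309524536132812), 16.02604866027832) [449.21854413 254.45719832 260.        ] 52.56543960571289
foot [464.88697905 393.31869592  10.        ]
bench edge [ 348.7767575  -104.54852193    0.        ] mid [ 415.47230618 -207.28900522    0.        ] [ 414.87408075 -322.88301837    0.        ]
```

Call:
drive_tool:
  deltas:
    - [[0, 0, -0.2], [0, 0, 7.3]]
    - [[0, 0, -0.2], [0, 0, 7.3]]
    - [[0, 0, -0.2], [0, 0, 7.3]]
    - [[0, 0, -0.2], [0, 0, 7.3]]
    - [[0, 0, -0.2], [0, 0, 7.3]]
    - [[0, 0, -0.2], [0, 0, 7.3]]
    - [[0, 0, -0.2], [0, 0, 7.3]]

```text
clock: 1.05
position: [259.9, -568.3, 245.3]
ee_rot: [0.232, 0.973, 0.0, -0.0]
contact_force: [-0.6, -0.1, -0.0]
gripper_width: 85.7
grasp_force: 0.0
```

Call:
drive_tool:
  deltas:
    - [[-0.5, 3.9, 0], [0, 0, 0]]
    - [[-0.5, 3.9, 0], [0, 0, 0]]
    - [[-0.5, 3.9, 0], [0, 0, 0]]
    - [[-0.5, 3.9, 0], [0, 0, 0]]
    - [[-0.5, 3.9, 0], [0, 0, 0]]
    - [[-0.5, 3.9, 0], [0, 0, 0]]
    - [[-0.5, 3.9, 0], [0, 0, 0]]
    - [[-0.5, 3.9, 0], [0, 0, 0]]
    - [[-0.5, 3.9, 0], [0, 0, 0]]
    - [[-0.5, 3.9, 0], [0, 0, 0]]
    - [[0, 0, 0], [0, 0, 0]]
    - [[0, 0, 0], [0, 0, 0]]

```text
clock: 2.25
position: [479.1, -241.1, 245.3]
ee_rot: [0.229, 0.974, -0.0, -0.0]
contact_force: [0.3, 0.1, 0.6]
gripper_width: 85.3
grasp_force: 0.0
```

```bash
python3 - <<'E'
from h import *
d=cam("wrist");s=arm.read_state();print(s["clock"],s["position"],s["joints"],d["E"],d["Rm"])
np.savez("w1.npz",E=d["E"],Rm=d["Rm"],img=d["img"])
cv2.imwrite("pics/w1.png",d["img"][:,:,::-1])
E
```

```text
2.3 [ 478.65819732 -241.75359557  245.29529955] [-1.65067162e-01  2.23596893e-01 -1.87222402e-01  5.52495672e-05
 -1.16028161e+00 -1.86833885e+00] [ 412.41000063 -209.17030788  387.23152007] [[ 0.4445452   0.85680784  0.26126594]
 [ 0.89575467 -0.42579149 -0.12776999]
 [ 0.00177048  0.29082972 -0.95677319]]
```

View pics/w1.png

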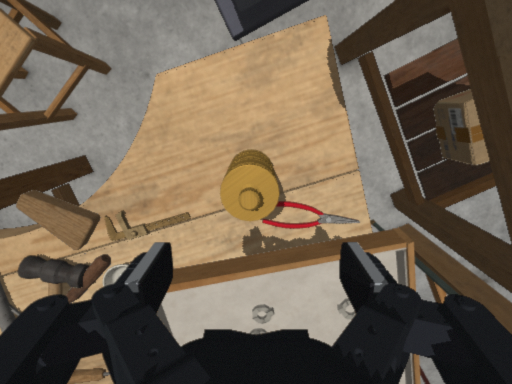

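The wrist view shows the cover disc at about (250,190) with the knob at (251,199). The pliers are just beyond it, the gauge is to the left, and there is clear bench toward the top of the image, on the robot's side.

```bash
python3 - <<'E'
from h import *
z=np.load("w1.npz");d=dict(E=z["E"],Rm=z["Rm"],fx=284.636,fy=284.636,cx=255.689,cy=192.66);img=z["img"]
h=cv2.cvtColor(img,cv2.COLOR_RGB2HSV)
m=cv2.inRange(h,np.array((15,150,100)),np.array((32,255,255)))
m=m[140:235,200:300];n,l,st,c=cv2.connectedComponentsWithStats(m);i=1+np.argmax(st[1:,4]);print(st[i]+[200,140,0,0,0])
g=cv2.cvtColor(img,cv2.COLOR_RGB2GRAY)[150:230,210:290]
for p,r0,r1,nm in((40,8,16,"knob"),(40,24,34,"disc")):
    q=cv2.HoughCircles(g,cv2.HOUGH_GRADIENT,1,10,param1=80,param2=10,minRadius=r0,maxRadius=r1)
    if q is not None:
        for k in q[0][:2]:print(nm,k+[210,150,0],onz(d,k[0]+210,k[1]+150,130 if nm=="knob" else 106))
# bench spots
for u,v in((250,110),(200,120),(230,90)):print(u,v,onz(d,u,v,0))
big=cv2.resize(img[140:240,200:330],(780,600),interpolation=3);cv2.imwrite("pics/w1c.png",big[:,:,::-1])
E
```

```text
[ 221  150   58   71 2975]
knob [249.5        199.5          9.39999962] [ 486.12453723 -251.81883524  130.        ]
knob [281.5 166.5  13. ] [ 470.70018724 -211.10845398  130.        ]
disc [248.5        192.5         28.89999962] [ 485.74805791 -253.29675612  106.        ]
disc [258.5        177.5         32.29999924] [ 476.05342665 -237.01029202  106.        ]
250 110 [ 413.73343266 -217.35957645    0.        ]
200 120 [ 395.72862619 -282.1332476     0.        ]
230 90 [ 380.36115206 -229.24363204    0.        ]
```

View pics/w1c.png

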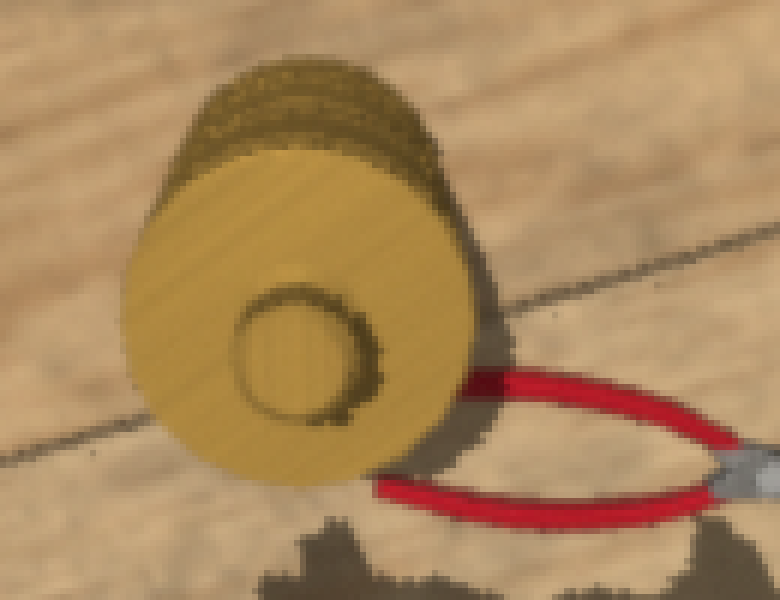

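The disc centre is at about (249.7,192.8) and the knob at (249.5,199.2), so the cover's centre lies near (486,-252) mm. I'll lower the hand onto the knob.

Call:
drive_tool:
  deltas:
    - [[-0.55, -0.35, 0], [0, 0, 0]]
    - [[-0.55, -0.3, 0], [0, 0, 0]]
    - [[0, 0, 2.0], [0, 0, 0]]
    - [[0, 0, 2.5], [0, 0, 0]]
    - [[0, 0, 2.5], [0, 0, 0]]
    - [[0, 0, 2.5], [0, 0, 0]]
    - [[0, 0, 2.0], [0, 0, 0]]
    - [[0, 0, 1.0], [0, 0, 0]]
    - [[0, 0, 0.7], [0, 0, 0]]
    - [[0, 0, 0.3], [0, 0, 0]]
    - [[0, 0, 0], [0, 0, 0]]
  claw: 5

```text
clock: 3.4
position: [486.1, -252.9, 110.7]
ee_rot: [0.23, 0.973, -0.0, 0.0]
contact_force: [0.7, -0.1, -0.1]
gripper_width: 50.0
grasp_force: 0.0
```

Call:
drive_tool:
  deltas:
    - [[0, 0, 0], [0, 0, 0]]
    - [[0, 0, 0], [0, 0, 0]]
    - [[0, 0, 0], [0, 0, 0]]
    - [[0, 0, 0], [0, 0, 0]]
    - [[0, 0, 0], [0, 0, 0]]
    - [[0, 0, 0], [0, 0, 0]]
    - [[0, 0, 0], [0, 0, 0]]
  claw: 1.2

```text
clock: 4.1
position: [486.5, -252.7, 111.3]
ee_rot: [0.229, 0.973, -0.0, 0.001]
contact_force: [-0.8, 1.0, 6.1]
gripper_width: 17.6
grasp_force: 58.5
```

Call:
drive_tool:
  deltas:
    - [[0, 0, -0.3], [0, 0, 0]]
    - [[0, 0, -0.4], [0, 0, 0]]
    - [[0, 0, -0.5], [0, 0, 0]]
    - [[0, 0, -1], [0, 0, 0]]
    - [[0, 0, -1], [0, 0, 0]]
    - [[0, 0, -1], [0, 0, 0]]
    - [[0, 0, 0], [0, 0, 0]]

```text
clock: 4.8
position: [486.9, -252.9, 154.5]
ee_rot: [0.229, 0.973, -0.0, 0.002]
contact_force: [0.3, -0.0, -0.7]
gripper_width: 17.3
grasp_force: 58.5
```

```bash
python3 - <<'E'
from h import *
s=arm.read_state();print(s["clock"],s["position"],s["joints"],s["gripper_width"])
d=cam("wrist");
np.savez("w2.npz",E=d["E"],Rm=d["Rm"],img=d["img"])
cv2.imwrite("pics/w2.png",d["img"][:,:,::-1])
E
```

```text
4.8 [ 486.9229776  -252.86953349  154.5038987 ] [-1.83198559e-01  3.23438050e-01 -2.93647544e-01  5.47732378e-04
 -9.49535725e-01 -1.85065933e+00] 17.332716517696316
```

View pics/w2.png

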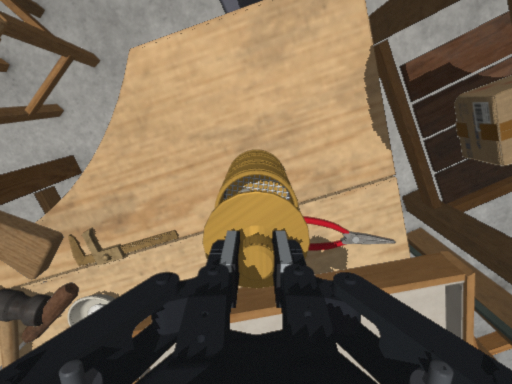

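The cover is held in the fingers and the sieve's mouth is open behind it. I'll lay the cover down on the robot side.

Call:
drive_tool:
  deltas:
    - [[1, 0.2, 0], [0, 0, 0]]
    - [[2, 0.3, 0], [0, 0, 0]]
    - [[2.5, 0.3, 0], [0, 0, 0]]
    - [[2.5, 0.3, 0], [0, 0, 0]]
    - [[2, 0.2, 0], [0, 0, 0]]
    - [[1, 0.2, 0], [0, 0, 0]]
    - [[0, 0, 2], [0, 0, 0]]
    - [[0, 0, 2.5], [0, 0, 0]]
    - [[0, 0, 2.5], [0, 0, 0]]
    - [[0, 0, 2.5], [0, 0, 0]]
    - [[0, 0, 2], [0, 0, 0]]
    - [[0, 0, 1.3], [0, 0, 0]]

```text
clock: 6.05
position: [393.3, -189.8, 22.7]
ee_rot: [0.229, 0.973, -0.0, -0.001]
contact_force: [-0.0, 0.2, -0.2]
gripper_width: 17.6
grasp_force: 58.6
```

Call:
drive_tool:
  deltas:
    - [[0, 0, 0.4], [0, 0, 0]]
    - [[0, 0, 0.3], [0, 0, 0]]
    - [[0, 0, 0.2], [0, 0, 0]]
    - [[0, 0, 0.1], [0, 0, 0]]
    - [[0, 0, 0.1], [0, 0, 0]]
    - [[0, 0, 0], [0, 0, 0]]

```text
clock: 6.65
position: [394.5, -190.0, 14.3]
ee_rot: [0.229, 0.973, 0.0, 0.001]
contact_force: [-1.2, 0.9, 5.1]
gripper_width: 17.4
grasp_force: 59.1
```

Call:
drive_tool:
  deltas:
    - [[0, 0, 0], [0, 0, 0]]
    - [[0, 0, 0], [0, 0, 0]]
    - [[0, 0, 0], [0, 0, 0]]
  claw: 4

```text
clock: 6.95
position: [394.2, -190.0, 13.5]
ee_rot: [0.229, 0.973, 0.0, 0.0]
contact_force: [0.0, -0.5, -0.5]
gripper_width: 40.0
grasp_force: 0.0
```

```bash
python3 - <<'E'
from h import *
s=arm.read_state();print(s["clock"],s["position"],s["joints"],s["gripper_width"])
E
```

```text
6.95 [ 394.22779481 -190.00036864   13.49136838] [-7.52930750e-02  3.82889921e-01 -7.04188125e-01  5.40676910e-05
 -4.83116920e-01 -1.95860064e+00] 39.97122357340134
```

Call:
drive_tool:
  deltas:
    - [[0, 0, -0.5], [0, 0, 0]]
    - [[0, 0, -1.5], [0, 0, 0]]
    - [[0, 0, -3], [0, 0, 0]]
    - [[0, 0, -4], [0, 0, 0]]
    - [[0, 0, -4], [0, 0, 0]]
    - [[0, 0, -4], [0, 0, 0]]
    - [[0, 0, -3], [0, 0, 0]]
    - [[0, 0, 0], [0, 0, 0]]

```text
clock: 7.75
position: [396.6, -190.6, 218.3]
ee_rot: [0.229, 0.973, 0.0, 0.005]
contact_force: [0.3, -0.3, -0.2]
gripper_width: 40.0
grasp_force: 0.0
```

```bash
python3 - <<'E'
from h import *
d=cam("wrist");s=arm.read_state();print(s["clock"],s["position"],s["joints"],s["gripper_width"])
np.savez("w3.npz",E=d["E"],Rm=d["Rm"],img=d["img"])
cv2.imwrite("pics/w3.png",d["img"][:,:,::-1])
E
```

```text
7.8 [ 395.00819947 -190.05778522  215.62073691] [-7.52878433e-02  7.27835217e-02 -4.50248338e-01  3.17561238e-05
 -1.04207389e+00 -1.95857590e+00] 39.93625231963307
```

View pics/w3.png

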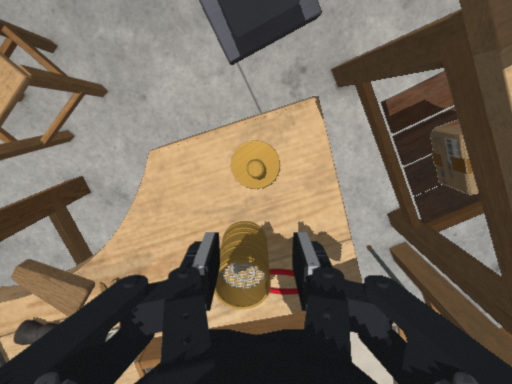

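The cover lies flat on the bench, knob up, at (255,165), and the sieve mesh and its ring show at (243,275). Next I'll move forward and lean the hand.

Call:
drive_tool:
  deltas:
    - [[-1, 0, 0], [0, -4, 0]]
    - [[-1, 0, 0], [0, -4, 0]]
    - [[-1, 0, 0], [0, -4, 0]]
    - [[-1, 0, 0], [0, -4, 0]]
    - [[-1, 0, 0], [0, -4, 0]]
    - [[0, 0, 0], [0, -4, 0]]
    - [[0, 0, 0], [0, -4, 0]]
    - [[0, 0, 0], [0, -4, 0]]
    - [[0, 0, 0], [0, -4, 0]]
    - [[0, 0, 0], [0, -4, 0]]
    - [[0, 0, 0], [0, 0, 0]]
    - [[0, 0, 0], [0, 0, 0]]
  claw: 8.5

```text
clock: 9.0
position: [437.2, -217.6, 245.5]
ee_rot: [0.223, 0.924, -0.079, 0.301]
contact_force: [0.7, -0.8, 0.6]
gripper_width: 84.9
grasp_force: 0.0
```

```bash
cat >> h.py <<'E'
def plan(G,fwd_deg=None):
    """G grasp target; print tool-axis deltas (cm) to it, for present orientation"""
    s=arm.read_state();M=R.from_quat(s["ee_rot"]).as_matrix()
    gp=s["position"]-19*M[:,2]
    print("clock",s["clock"],"grasp now",gp.round(1),"joints",s["joints"].round(3))
    print("axes",M.round(3).tolist());print("delta tool cm",(M.T@(np.array(G)-gp)/10).round(2))
E
python3 - <<'E'
from h import *
plan([486,-252,90])
E
```

```text
clock 9.0 grasp now [ 427.3 -212.3  260.8] joints [-0.242 -0.131 -1.02   1.165 -0.16  -2.915]
axes [[-0.72, 0.459, 0.521], [0.364, 0.889, -0.28], [-0.591, -0.012, -0.806]]
delta tool cm [ 4.43 -0.64 17.94]
```

```bash
cat > kin.py <<'E'
import numpy as np
from scipy.optimize import least_squares
from scipy.spatial.transform import Rotation as R
D=[([-.88338,.38556,.00663,-.0005,-1.194,-.2586],(259.65,-567.87,230.2)),
([-.16507,.2236,-.18722,0,-1.16028,-1.86834],(478.66,-241.75,245.3)),
([-.1832,.32344,-.29365,.0005,-.94954,-1.85066],(486.92,-252.87,154.5)),
([-.07529,.38289,-.70419,0,-.48312,-1.9586],(394.23,-190,13.49)),
([-.07529,.07278,-.45025,0,-1.04207,-1.95858],(395.0,-190.06,215.62)),
([-.242,-.131,-1.02,1.165,-.16,-2.915],(437.2,-217.6,245.5))]
LO=np.array([-3.14,-1.21,-1.07,-3.16,-2.99,-.16]);HI=np.array([3.14,2.06,1.41,2.05,-.16,3.1])
LO[5]=-3.1;HI[4]=-.16
def fk(j,P,sg=1,s6=1):
    a0,d,z0,L1,L2,e,Lw=P; p=j[1]-j[2]
    B=R.from_euler('z',j[0]); W=B*R.from_euler('y',p)*R.from_euler('x',sg*j[3])*R.from_euler('y',-j[4])
    el=np.array([a0+L1*np.sin(j[1])+L2*np.cos(p)+e*np.sin(p),d,z0+L1*np.cos(j[1])-L2*np.sin(p)+e*np.cos(p)])
    pos=B.apply(el)+W.apply([Lw,0,0])
    T=W*R.from_euler('x',s6*j[5])*R.from_matrix(np.array([[0,0,1],[0,1,0],[-1,0,0]]).astype(float)) # tool z=W x
    return pos,T
def fit(sg):
    f=lambda P:np.concatenate([(fk(j,P,sg)[0]-p) for j,p in D]+[(P-P0)*1e-3])
    P0=np.array([0,-160,300,450,400,0,250.]);return least_squares(f,P0)
E
python3 - <<'E'
from kin import *
for sg in(1,-1):
    r=fit(sg);print(sg,r.cost,r.x.round(1),fk(D[5][0],r.x,sg)[1].as_matrix()[:,2].round(3))
P=fit(1).x
for s6 in(1,-1):
  for k in(0,1,5): print(s6,fk(D[k][0],P,1,s6)[1].as_matrix()[:,0].round(3))
E
```

```text
1 978.2995244166781 [   9.3 -164.3  380.2  618.   408.2  -25.8  549.1] [ 0.592  0.005 -0.806]
-1 7411.377818789796 [  52.7 -140.2  337.2  524.   379.8  -11.5  439.9] [ 0.522 -0.28  -0.806]
1 [-0.811  0.585  0.002]
1 [ 0.132 -0.991 -0.   ]
1 [-0.007 -1.    -0.011]
-1 [-0.416  0.909  0.002]
-1 [ 0.446  0.895 -0.   ]
-1 [ 0.346 -0.905  0.249]
```

```bash
python3 - <<'E'
import re
s=open('kin.py').read()
s=s.replace("a0,d,z0,L1,L2,e,Lw=P;","a0,d,z0,L1,L2,e,Lw,d2=P;")
s=s.replace("W=B*R.from_euler('y',p)*R.from_euler('x',sg*j[3])*R","F=B*R.from_euler('y',p)*R.from_euler('x',-j[3]);W=F*R")
s=s.replace("+W.apply([Lw,0,0])","+W.apply([Lw,0,0])+F.apply([0,d2,0])")
s=s.replace("250.])","250.,-50])")
open('kin.py','w').write(s)
E
python3 - <<'E'
from kin import *
r=fit(-1);P=r.x;print(r.cost,P.round(1))
for j,p in D: print((fk(j,P)[0]-p).round(1))
for k in(0,1,5): print(fk(D[k][0],P,1,-1)[1].as_matrix().round(3).tolist())
E
```

```text
0.046110152083279864 [ 0.000e+00  1.000e-01  1.602e+02  5.646e+02  4.218e+02  1.000e-01
  2.971e+02 -1.599e+02]
[-0.  0.  0.]
[ 0.  0. -0.]
[-0.  0. -0.]
[ 0.  0. -0.]
[ 0.1  0.  -0. ]
[-0.  -0.   0.1]
[[-0.416, 0.91, -0.001], [0.91, 0.416, 0.002], [0.002, -0.0, -1.0]]
[[0.446, 0.895, -0.0], [0.895, -0.446, 0.0], [-0.0, -0.0, -1.0]]
[[0.459, 0.719, 0.522], [0.889, -0.364, -0.28], [-0.011, 0.592, -0.806]]
```

```bash
cat >> kin.py <<'E'
P=fit(-1).x
def FK(j):
    p,T=fk(j,P,1,-1); return p,T*R.from_euler('z',-np.pi/2)
def pose(G,lean,az):
    """grasp point G, lean deg, fingers heading azimuth az deg"""
    l,a=np.radians([lean,az]);f=np.array([np.cos(a),np.sin(a),0]);u=np.array([0,0,1.])
    z=f*np.sin(l)-u*np.cos(l);x=-f*np.cos(l)-u*np.sin(l);y=np.cross(z,x)
    return np.array(G)+19*z,R.from_matrix(np.c_[x,y,z])
def ik(t,T,j0):
    f=lambda j:np.r_[(FK(j)[0]-t)/100,(FK(j)[1].inv()*T).as_rotvec()]
    r=least_squares(f,np.clip(j0,LO+1e-3,HI-1e-3),bounds=(LO,HI));return r.x,np.abs(r.fun).max()
def allik(t,T,n=25,seed=0):
    g=np.random.default_rng(seed);out=[]
    for _ in range(n):
        j0=LO+(HI-LO)*g.random(6);j0[0]=np.arctan2(t[1],t[0])+g.uniform(-.6,.6);j0[1]=g.uniform(-.8,1)
        j,e=ik(t,T,j0)
        if e<1e-3 and not any(np.abs(j-o).max()<.02 for o in out): out.append(j)
    return out
E
python3 - <<'E'
from kin import *
for nm,G,azs in(("stack",[486,-252,90],(-70,-50,-27,0,20)),("pan",[441,257,54],(-20,0,15,30,50))):
  for lean in(36,42):
   for az in azs:
    for j in allik(*pose(G,lean,az)): print(nm,lean,az,j.round(2))
E
```

```text
stack 36 -70 [-0.36  0.35 -0.98  1.96 -0.5   1.95]
stack 36 0 [-0.4   0.32 -0.45 -0.85 -0.31 -0.41]
stack 36 20 [-0.52  0.37 -0.34 -0.89 -0.62 -0.01]
stack 42 0 [-0.54  0.33 -0.43 -1.18 -0.38 -0.  ]
stack 42 20 [-0.62  0.39 -0.34 -1.07 -0.68  0.21]
pan 36 -20 [ 0.69  0.4  -1.05  1.94 -0.57  1.76]
pan 36 15 [ 0.19  0.37 -0.87 -3.   -0.3   1.49]
pan 36 50 [ 0.59  0.34 -0.53 -1.08 -0.19 -0.27]
pan 42 -20 [ 0.71  0.44 -1.07  2.01 -0.7   1.66]
pan 42 15 [ 0.18  0.41 -0.96 -3.03 -0.53  1.54]
pan 42 30 [ 0.2   0.37 -0.69 -2.29 -0.28  0.98]
pan 42 50 [ 0.36  0.36 -0.53 -1.52 -0.33  0.34]
```

```bash
cat > sim.py <<'E'
from kin import *
from scipy.spatial.transform import Slerp
def pts(j):
    a0,d,z0,L1,L2,e,Lw,d2=P;p=j[1]-j[2];B=R.from_euler('z',j[0]);F=B*R.from_euler('y',p)*R.from_euler('x',-j[3])
    E=B.apply([L1*np.sin(j[1]),0,z0+L1*np.cos(j[1])]);w=E+F.apply([L2,0,0]);w2=w+F.apply([0,d2,0]);t,T=FK(j)
    g=t-T.apply([0,0,19+54]);return dict(E=E,w=w,w2=w2,g=g)
LENS=np.array([449,254,254])
def ld(p):
    h=max(0,np.hypot(*(p-LENS)[:2])-56);v=max(0,abs(p[2]-254.5)-9.5);return np.hypot(h,v)
def clear(j):
    q=pts(j);seg=lambda a,b:min(ld(a+(b-a)*s) for s in np.linspace(0,1,30))
    return [round(seg(q[a],q[b])) for a,b in(("E","w"),("w","w2"),("w2","g"))]
def path(j,wps,n=12,show=True):
    t,T=FK(j)
    for nm,t2,T2 in wps:
        S=Slerp([0,1],R.concatenate([T,T2]));mj=9;me=0;mc=[999]*3;md=0
        for s in np.linspace(0,1,n+1)[1:]:
            jn,e=ik(t+(t2-t)*s,S(s),j);md=max(md,np.abs(jn-j).max());j=jn;me=max(me,e);mj=min(mj,-.16-j[4]);mc=np.minimum(mc,clear(j))
        print(nm,"err %.4f j5marg %.2f maxstep %.2f"%(me,mj,md),j.round(2),"lens",mc);t,T=t2,T2
    return j
E
python3 - <<'E'
from sim import *
j=np.array([-.242,-.131,-1.02,1.165,-.16,-2.915])
for az in(10,18):
  for ap in(40,50):
    lean=40;S=[486,-252,90];Pn=np.array([441,257,54.]);f=np.array([np.cos(np.radians(ap)),np.sin(np.radians(ap)),0])
    print("az",az,ap)
    path(j,[("vert",*pose([470,-230,280],0,-27)),("yaw",*pose([470,-230,280],0,az)),("lean",*pose([470,-240,230],lean,az)),
     ("grasp",*pose(S,lean,az)),("lift",*pose([486,-252,180],lean,az)),("mid",*pose([450,-50,180],lean,(az+ap)/2)),("pre",*pose(Pn-130*f+[0,0,80],lean,ap)),
     ("low",*pose(Pn-130*f+[0,0,22],lean,ap)),("over",*pose(Pn+[0,0,22],lean,ap)),("place",*pose(Pn,lean,ap))])
E
```

```text
az 10 40
vert err 0.0000 j5marg 0.15 maxstep 0.39 [-0.14  0.19 -0.19  0.   -1.19 -1.9 ] lens [321 321 399]
yaw err 0.0000 j5marg 1.03 maxstep 0.05 [-0.14  0.19 -0.19  0.   -1.19 -1.25] lens [401 401 434]
lean err 0.0000 j5marg 0.46 maxstep 0.13 [-0.43  0.09 -0.38 -0.69 -0.62 -0.5 ] lens [402 402 435]
grasp err 0.0000 j5marg 0.35 maxstep 0.05 [-0.55  0.35 -0.39 -1.06 -0.51  0.02] lens [463 463 445]
lift err 0.0000 j5marg 0.36 maxstep 0.03 [-0.47  0.19 -0.37 -0.8  -0.57 -0.33] lens [469 469 457]
mid err 0.0000 j5marg 0.28 maxstep 0.05 [-0.04  0.02 -0.59 -0.77 -0.44 -0.48] lens [316 316 265]
pre err 0.0531 j5marg 0.00 maxstep 0.13 [ 0.57 -0.03 -0.78 -1.05 -0.16 -0.43] lens [244 243 137]
low err 0.0480 j5marg 0.00 maxstep 0.12 [ 0.3   0.14 -0.77 -1.54 -0.25  0.28] lens [189 189 139]
over err 0.0305 j5marg 0.00 maxstep 0.05 [ 0.49  0.29 -0.54 -1.42 -0.16  0.01] lens [126 103  75]
place err 0.0286 j5marg 0.00 maxstep 0.01 [ 0.45  0.34 -0.54 -1.53 -0.16  0.15] lens [105  85  76]
az 10 50
vert err 0.0000 j5marg 0.15 maxstep 0.39 [-0.14  0.19 -0.19  0.   -1.19 -1.9 ] lens [321 321 399]
yaw er
[... 2147 characters left out ...]
s [405 405 435]
grasp err 0.0000 j5marg 0.47 maxstep 0.04 [-0.58  0.38 -0.35 -1.02 -0.63  0.12] lens [491 494 450]
lift err 0.0000 j5marg 0.47 maxstep 0.03 [-0.52  0.22 -0.31 -0.83 -0.7  -0.17] lens [493 498 461]
mid err 0.0000 j5marg 0.45 maxstep 0.04 [-0.14  0.06 -0.52 -0.85 -0.61 -0.22] lens [347 347 270]
pre err 0.0000 j5marg 0.15 maxstep 0.06 [ 0.48 -0.01 -0.73 -0.95 -0.31 -0.33] lens [234 233 132]
low err 0.0000 j5marg 0.16 maxstep 0.06 [ 0.22  0.18 -0.72 -1.37 -0.41  0.31] lens [189 189 134]
over err 0.0000 j5marg 0.08 maxstep 0.04 [ 0.51  0.3  -0.52 -1.22 -0.24 -0.07] lens [128 101  68]
place err 0.0000 j5marg 0.09 maxstep 0.02 [ 0.44  0.35 -0.52 -1.39 -0.28  0.15] lens [105  83  69]
```

Call:
drive_tool:
  deltas:
    - [[0, 0, 0], [0, 4, 0]]
    - [[0, 0, 0], [0, 4, 0]]
    - [[0, 0, 0], [0, 4, 0]]
    - [[0, 0, 0], [0, 4, 0]]
    - [[0, 0, 0], [0, 4, 0]]
    - [[0, 0, 0], [0, 4, 0]]
    - [[0, 0, 0], [0, 4, 0]]
    - [[0, 0, 0], [0, 4, 0]]
    - [[0, 0, 0], [0, 4, 0]]
    - [[0, 0, 0], [0, 0, 0]]

```text
clock: 10.0
position: [443.8, -227.3, 252.3]
ee_rot: [0.24, 0.97, -0.021, 0.038]
contact_force: [-0.6, 0.3, 0.3]
gripper_width: 84.8
grasp_force: 0.0
```

```bash
cat >> h.py <<'E'
def to(G,lean,az):
    from kin import pose
    s=arm.read_state();M=R.from_quat(s["ee_rot"]);t,T=pose(G,lean,az)
    z=M.as_matrix()[:,2];print("clock",s["clock"],"lean %.2f az %.2f"%(np.degrees(np.arccos(-z[2])),np.degrees(np.arctan2(z[1],z[0]))),"grasp",(s["position"]-19*z).round(1),"j",s["joints"].round(2),"w",round(s["gripper_width"],1))
    print("delta tool cm",(M.inv().apply(t-s["position"])/10).round(2),"rot deg",np.degrees((M.inv()*T).as_rotvec()).round(2))
E
python3 - <<'E'
from h import *
to([470,-230,280],0,13)
from sim import *
j=arm.read_state()["joints"]
for ap in(55,60,65):
    lean=40;S=[486,-252,90];Pn=np.array([441,257,54.]);f=np.array([np.cos(np.radians(ap)),np.sin(np.radians(ap)),0])
    path(j,[("vert",*pose([470,-230,280],0,13)),("lean",*pose([470,-240,230],lean,13)),
     ("grasp",*pose(S,lean,13)),("lift",*pose([486,-252,180],lean,13)),("pre",*pose(Pn-130*f+[0,0,80],lean,ap)),
     ("low",*pose(Pn-130*f+[0,0,22],lean,ap)),("over",*pose(Pn+[0,0,22],lean,ap)),("place",*pose(Pn,lean,ap))])
E
```

```text
clock 10.0 lean 4.95 az -42.76 grasp [ 442.6 -226.2  271.3] j [-0.12  0.11 -0.34  0.06 -1.06 -1.97] w 84.8
delta tool cm [-2.51  0.97 -0.68] rot deg [ -2.93   4.13 -40.83]
vert err 0.0000 j5marg 0.91 maxstep 0.07 [-0.14  0.19 -0.19  0.   -1.19 -1.2 ] lens [374 374 426]
lean err 0.0000 j5marg 0.51 maxstep 0.13 [-0.46  0.1  -0.36 -0.71 -0.67 -0.42] lens [403 403 435]
grasp err 0.0000 j5marg 0.40 maxstep 0.04 [-0.56  0.36 -0.37 -1.04 -0.56  0.06] lens [475 476 447]
lift err 0.0000 j5marg 0.40 maxstep 0.03 [-0.49  0.2  -0.35 -0.82 -0.62 -0.27] lens [479 481 458]
pre err 0.0000 j5marg 0.29 maxstep 0.10 [ 0.35  0.03 -0.68 -1.   -0.45 -0.12] lens [229 229 131]
low err 0.0000 j5marg 0.30 maxstep 0.04 [ 0.18  0.2  -0.69 -1.29 -0.49  0.34] lens [189 189 134]
over err 0.0000 j5marg 0.17 maxstep 0.03 [ 0.47  0.31 -0.51 -1.21 -0.33  0.01] lens [128 100  68]
place err 0.0000 j5marg 0.17 maxstep 0.01 [ 0.42  0.36 -0.5  -1.34 -0.35  0.18] lens [104  83  69]
vert err 0.0000 j5marg 0.91 maxstep 0.07 [-0.14  0.19 -0.19  0.   -1.19 -1.2 ] lens [374 374 426]
lean err 0.0000 j5marg 0.51 maxstep 0.13 [-0.4
[... 723 characters left out ...]
 [374 374 426]
lean err 0.0000 j5marg 0.51 maxstep 0.13 [-0.46  0.1  -0.36 -0.71 -0.67 -0.42] lens [403 403 435]
grasp err 0.0000 j5marg 0.40 maxstep 0.04 [-0.56  0.36 -0.37 -1.04 -0.56  0.06] lens [475 476 447]
lift err 0.0000 j5marg 0.40 maxstep 0.03 [-0.49  0.2  -0.35 -0.82 -0.62 -0.27] lens [479 481 458]
pre err 0.0000 j5marg 0.48 maxstep 0.08 [ 0.21  0.11 -0.59 -0.99 -0.66  0.1 ] lens [227 227 130]
low err 0.0000 j5marg 0.47 maxstep 0.03 [ 0.13  0.26 -0.61 -1.17 -0.63  0.39] lens [190 190 132]
over err 0.0000 j5marg 0.31 maxstep 0.03 [ 0.42  0.33 -0.47 -1.16 -0.47  0.13] lens [127  99  67]
place err 0.0000 j5marg 0.32 maxstep 0.01 [ 0.39  0.38 -0.47 -1.24 -0.48  0.25] lens [103  82  68]
```

Call:
drive_tool:
  deltas:
    - [[-0.4, 0.15, -0.1], [-0.5, 0.7, -6.8]]
    - [[-0.4, 0.15, -0.1], [-0.5, 0.7, -6.8]]
    - [[-0.4, 0.15, -0.1], [-0.5, 0.7, -6.8]]
    - [[-0.4, 0.15, -0.1], [-0.5, 0.7, -6.8]]
    - [[-0.4, 0.15, -0.1], [-0.5, 0.7, -6.8]]
    - [[-0.4, 0.15, -0.1], [-0.5, 0.7, -6.8]]
    - [[0, 0, 0], [0, 0, 0]]

```text
clock: 10.7
position: [466.1, -222.9, 259.6]
ee_rot: [-0.113, 0.994, -0.0, -0.0]
contact_force: [-0.9, -0.0, 0.6]
gripper_width: 85.5
grasp_force: 0.0
```

Call:
drive_tool:
  deltas:
    - [[0, 0, 0], [0, -4, 0]]
    - [[0, 0, 0], [0, -4, 0]]
    - [[0, 0, 0], [0, -4, 0]]
    - [[0, 0, 0], [0, -4, 0]]
    - [[0, 0, 0], [0, -4, 0]]
    - [[0, 0, 0], [0, -4, 0]]
    - [[0, 0, 0], [0, -4, 0]]
    - [[0, 0, 0], [0, -4, 0]]
    - [[0, 0, 0], [0, -4, 0]]
    - [[0, 0, 0], [0, -4, 0]]
    - [[0, 0, 0], [0, 0, 0]]

```text
clock: 11.8
position: [464.0, -224.0, 259.7]
ee_rot: [-0.103, 0.934, 0.038, 0.339]
contact_force: [0.7, -0.6, -0.4]
gripper_width: 84.9
grasp_force: 0.0
```

```bash
python3 - <<'E'
from h import *
z=np.array(pose_z:=[0,0,0])
from kin import pose
f=np.array([np.cos(np.radians(13)),np.sin(np.radians(13)),0]);zt=f*np.sin(np.radians(40))-np.array([0,0,np.cos(np.radians(40))])
to(np.array([486,-252,90])-100*zt,40,13)
d=cam("wrist");np.savez("w4.npz",E=d["E"],Rm=d["Rm"],img=d["img"]);cv2.imwrite("pics/w4.png",d["img"][:,:,::-1])
print([proj(d,p).round(1).tolist() for p in([486,-252,102],[486,-252,60],[394,-190,9])])
E
```

```text
clock 11.8 lean 39.94 az 12.74 grasp [ 452.1 -226.7  274.3] j [-0.42  0.   -0.36 -0.63 -0.72 -0.55] w 84.9
delta tool cm [ 9.72 -3.26  5.89] rot deg [-0.17 -0.06 -0.34]
[[220.5, 89.0], [223.3, 61.7], [312.4, -56.0]]
```

View pics/w4.png

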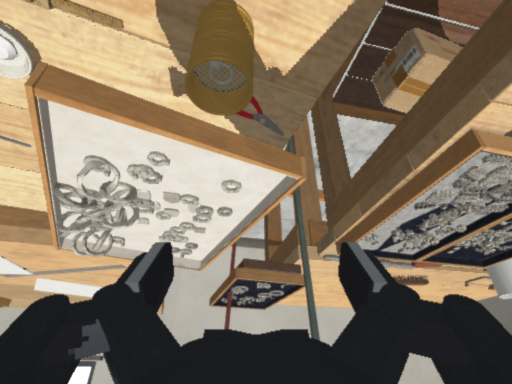

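The leaned hand sees the sieve's mouth at about (221,80), with mesh and ring inside, close to the predicted (220,89). I'll go to the pre-grasp pose.

Call:
drive_tool:
  deltas:
    - [[1.2, -0.4, 0.7], [0, 0, 0]]
    - [[1.2, -0.4, 0.7], [0, 0, 0]]
    - [[1.2, -0.4, 0.7], [0, 0, 0]]
    - [[1.2, -0.4, 0.7], [0, 0, 0]]
    - [[1.2, -0.4, 0.7], [0, 0, 0]]
    - [[1.2, -0.4, 0.7], [0, 0, 0]]
    - [[1.2, -0.4, 0.7], [0, 0, 0]]
    - [[1.3, -0.46, 1.0], [0, 0, 0]]
    - [[0, 0, 0], [0, 0, 0]]
    - [[0, 0, 0], [0, 0, 0]]

```text
clock: 12.85
position: [437.3, -264.3, 153.1]
ee_rot: [-0.106, 0.934, 0.038, 0.339]
contact_force: [0.7, -0.1, -0.2]
gripper_width: 85.0
grasp_force: 0.0
```

```bash
python3 - <<'E'
from h import *
to([486,-252,90],40,13)
d=cam("wrist");np.savez("w5.npz",E=d["E"],Rm=d["Rm"],img=d["img"])
im=d["img"].copy()
a=np.linspace(0,2*np.pi,60)
for r,z,c in((31,102,(255,0,0)),(28,102,(0,255,0)),(31,66,(0,0,255))):
    q=np.array([proj(d,[486+r*np.cos(t),-252+r*np.sin(t),z]) for t in a]);cv2.polylines(im,[np.int32(q*8)],True,c,1,16,3)
cv2.imwrite("pics/w5.png",cv2.resize(im[60:330,100:420],(800,675))[:600,:,::-1])
E
```

```text
clock 12.85 lean 39.85 az 12.81 grasp [ 425.4 -267.   167.7] j [-0.62  0.18 -0.41 -0.87 -0.68 -0.11] w 85.0
delta tool cm [0.18 0.12 9.96] rot deg [-0.12 -0.15 -0.02]
```

View pics/w5.png

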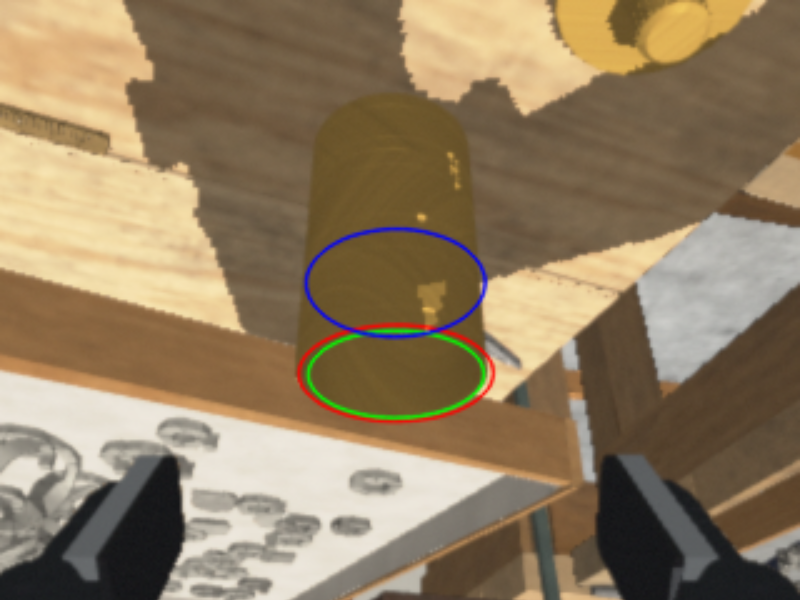

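The overlay of the predicted rim fits the stack to about 1 mm, and the fingers straddle it centrally. The cover is at the top right. I'll advance and close.

Call:
drive_tool:
  deltas:
    - [[0.1, 0, 1.5], [0, 0, 0]]
    - [[0.1, 0, 1.5], [0, 0, 0]]
    - [[0, 0, 1.5], [0, 0, 0]]
    - [[0, 0, 1.5], [0, 0, 0]]
    - [[0, 0, 1.5], [0, 0, 0]]
    - [[0, 0, 1.2], [0, 0, 0]]
    - [[0, 0, 1.0], [0, 0, 0]]
    - [[0, 0, 0.7], [0, 0, 0]]
    - [[0, 0, 0.3], [0, 0, 0]]
    - [[0, 0, 0], [0, 0, 0]]
    - [[0, 0, 0], [0, 0, 0]]

```text
clock: 14.0
position: [502.5, -249.8, 70.2]
ee_rot: [-0.106, 0.934, 0.037, 0.339]
contact_force: [0.4, -0.1, 0.8]
gripper_width: 84.9
grasp_force: 0.0
```

Call:
drive_tool:
  deltas:
    - [[0, 0, 0], [0, 0, 0]]
    - [[0, 0, 0], [0, 0, 0]]
    - [[0, 0, 0], [0, 0, 0]]
    - [[0, 0, 0], [0, 0, 0]]
    - [[0, 0, 0], [0, 0, 0]]
    - [[0, 0, 0], [0, 0, 0]]
  claw: 5.6

```text
clock: 14.6
position: [502.8, -249.9, 70.6]
ee_rot: [-0.106, 0.934, 0.037, 0.34]
contact_force: [-2.2, -1.2, 5.9]
gripper_width: 61.4
grasp_force: 65.5
```

```bash
python3 - <<'E'
from h import *
to([486,-252,90],40,13)
E
```

```text
clock 14.6 lean 39.98 az 12.69 grasp [ 490.9 -252.6   85.2] j [-0.56  0.37 -0.37 -1.06 -0.55  0.07] w 61.4
delta tool cm [ 0.04  0.17 -0.66] rot deg [-0.2  -0.02  0.03]
```

Call:
drive_tool:
  deltas:
    - [[-0.06, 0, -0.08], [0, 0, 0]]
    - [[-0.13, 0, -0.15], [0, 0, 0]]
    - [[-0.19, 0, -0.23], [0, 0, 0]]
    - [[-0.26, 0, -0.31], [0, 0, 0]]
    - [[-0.32, 0, -0.38], [0, 0, 0]]
    - [[-0.32, 0, -0.38], [0, 0, 0]]
    - [[-0.32, 0, -0.38], [0, 0, 0]]
    - [[-0.26, 0, -0.31], [0, 0, 0]]
    - [[-0.13, 0, -0.15], [0, 0, 0]]
    - [[0, 0, 0], [0, 0, 0]]
    - [[0, 0, 0], [0, 0, 0]]

```text
clock: 15.7
position: [502.5, -249.5, 100.6]
ee_rot: [-0.106, 0.934, 0.037, 0.339]
contact_force: [-1.0, -0.7, -1.8]
gripper_width: 61.3
grasp_force: 65.0
```

```bash
python3 - <<'E'
from h import *
to([486,-252,200],40,13)
d=cam("wrist");np.savez("w6.npz",E=d["E"],Rm=d["Rm"],img=d["img"])
t=cam("top");s=cam("side")
m=np.zeros((600,800,3),np.uint8);m[:384,:512]=d["img"]
m[390:590,:200]=cv2.resize(t["img"][165:215,305:355],(200,200));m[390:590,210:460]=cv2.resize(s["img"][220:280,230:305],(250,200))
# pan/lens in side
m[0:300,520:760]=cv2.resize(s["img"][110:210,210:290],(240,300))
m[310:600,520:790]=cv2.resize(t["img"][165:223,165:219],(270,290))
cv2.imwrite("pics/w6.png",m[:,:,::-1])
E
```

```text
clock 15.7 lean 39.91 az 12.77 grasp [ 490.6 -252.2  115.2] j [-0.53  0.32 -0.36 -0.97 -0.56 -0.05] w 61.3
delta tool cm [-5.1   0.11 -6.79] rot deg [-0.15 -0.09 -0.01]
```

View pics/w6.png

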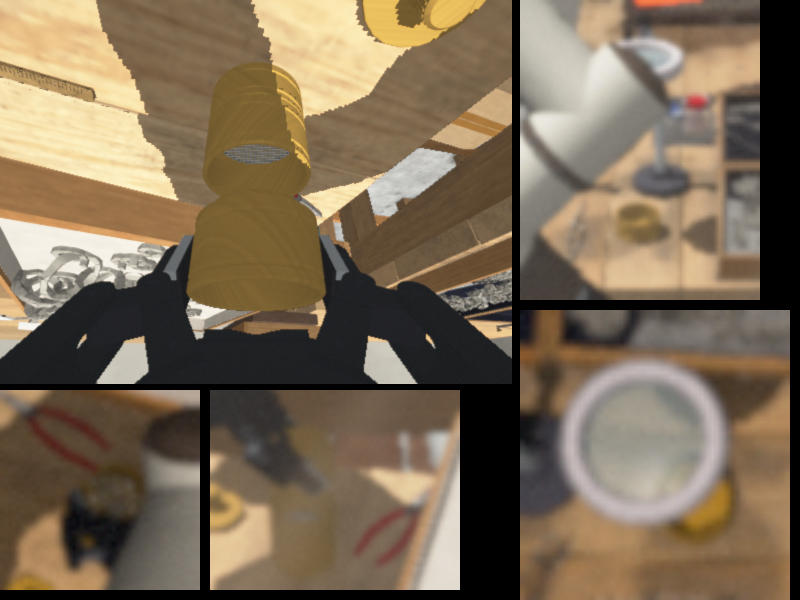

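The sieve is lifted clear and hangs level, and the lower sieve's mouth and mesh show in place at (256,155). The pan stands undisturbed under the lens, at about (250,184) in the side view. Next come the transit rows.

```bash
cat >> h.py <<'E'
def rows(wps,ns):
    """ease along grasp poses (G,lean,az) interpolated in those values; prints tool rows"""
    from sim import pose,FK,ik,clear
    s=arm.read_state();M=R.from_quat(s["ee_rot"]);z=M.as_matrix()[:,2];t=s["position"].copy()
    cur=(s["position"]-19*z,np.degrees(np.arccos(-z[2])),np.degrees(np.arctan2(z[1],z[0])))
    j=s["joints"];t,T=t,M;mc=[999]*3;mj=9;md=0
    for w,n in zip(wps,ns):
        out=[]
        for k in range(1,n+1):
            u=k/n;u=u*u*(3-2*u)
            t2,T2=pose(*[np.array(a)+(np.array(b)-np.array(a))*u for a,b in zip(cur,w)])
            dp=(T.inv().apply(t2-t)/10).round(2);dr=np.degrees((T.inv()*T2).as_rotvec()).round(1)
            t=t+T.apply(dp*10);T=T*R.from_rotvec(np.radians(dr));out.append([dp.tolist(),dr.tolist()])
            jn,e=ik(t,T,j);md=max(md,np.abs(jn-j).max());j=jn;mc=np.minimum(mc,clear(j));mj=min(mj,-.16-j[4])
        print(out);cur=w
    print("end j",j.round(2),"err %.4f"%e,"lens",mc,"j5marg %.2f step %.2f"%(mj,md))
E
python3 - <<'E'
from h import *
rows([([488,-252,195],40,12.8),([440,-40,190],40,30),([352,120,190],40,57)],[8,12,12])
E
```

```text
[[[-0.21, 0.0, -0.27], [-0.0, -0.0, 0.1]], [[-0.56, 0.01, -0.71], [-0.0, -0.0, 0.0]], [[-0.8, 0.01, -1.01], [-0.0, -0.0, 0.0]], [[-0.9, 0.02, -1.16], [-0.0, -0.1, 0.0]], [[-0.91, 0.01, -1.15], [-0.0, 0.0, 0.0]], [[-0.8, 0.01, -1.0], [-0.0, 0.0, 0.0]], [[-0.56, 0.01, -0.72], [-0.0, -0.0, 0.0]], [[-0.21, 0.0, -0.27], [-0.0, -0.0, 0.0]]]
[[[0.0, 0.44, 0.01], [-0.2, -0.0, -0.2]], [[0.01, 1.2, 0.03], [-0.6, -0.0, -0.8]], [[-0.0, 1.82, 0.05], [-0.9, -0.0, -1.0]], [[-0.05, 2.27, 0.11], [-1.2, -0.0, -1.4]], [[-0.11, 2.58, 0.17], [-1.3, -0.0, -1.5]], [[-0.2, 2.72, 0.25], [-1.3, -0.0, -1.7]], [[-0.27, 2.7, 0.3], [-1.4, -0.0, -1.6]], [[-0.32, 2.54, 0.35], [-1.3, -0.0, -1.5]], [[-0.35, 2.22, 0.36], [-1.1, -0.0, -1.4]], [[-0.31, 1.76, 0.32], [-0.9, -0.0, -1.1]], [[-0.24, 1.16, 0.23], [-0.7, -0.0, -0.7]], [[-0.09, 0.42, 0.08], [-0.2, -0.0, -0.3]]]
[[[-0.0, 0.37, 0.01], [-0.3, -0.0, -0.4]], [[-0.02, 1.02, 0.02], [-1.0, -0.0, -1.1]], [[-0.07, 1.55, 0.05], [-1.4, -0.0, -1.7]], [[-0.13, 1.93, 0.12], [-1.8, -0.0, -2.1]], [[-0.23, 2.18, 0.19], [-2.0, -0.0, -2.4]], [[-0.34, 2.29, 0.29], [-2.1, -0.0, -2.6]], [[-0.44, 2.26, 0.36], [-2.2, -0.0, -2.6]], [[-0.51, 2.09, 0.42], [-2.0, -0.0, -2.4]], [[-0.52, 1.81, 0.44], [-1.8, -0.0, -2.1]], [[-0.46, 1.42, 0.39], [-1.4, -0.0, -1.7]], [[-0.34, 0.93, 0.28], [-1.0, -0.0, -1.1]], [[-0.13, 0.33, 0.11], [-0.3, -0.0, -0.4]]]
end j [ 0.34 -0.12 -0.67 -0.79 -0.58 -0.33] err 0.0000 lens [297 295 145] j5marg 0.36 step 0.06
```

Call:
drive_tool:
  deltas:
    - [[-0.21, 0, -0.27], [0, 0, 0]]
    - [[-0.56, 0, -0.71], [0, 0, 0]]
    - [[-0.8, 0, -1.0], [0, 0, 0]]
    - [[-0.9, 0, -1.15], [0, 0, 0]]
    - [[-0.9, 0, -1.15], [0, 0, 0]]
    - [[-0.8, 0, -1.0], [0, 0, 0]]
    - [[-0.56, 0, -0.71], [0, 0, 0]]
    - [[-0.21, 0, -0.27], [0, 0, 0]]

```text
clock: 16.65
position: [500.5, -249.9, 181.6]
ee_rot: [-0.106, 0.934, 0.037, 0.34]
contact_force: [-0.2, -0.2, -0.4]
gripper_width: 61.2
grasp_force: 65.0
```

Call:
drive_tool:
  deltas:
    - [[0, 0.44, 0], [-0.2, 0, -0.2]]
    - [[0, 1.2, 0], [-0.6, 0, -0.8]]
    - [[0, 1.8, 0], [-0.9, 0, -1.0]]
    - [[0, 2.3, 0.1], [-1.2, 0, -1.4]]
    - [[-0.1, 2.6, 0.2], [-1.3, 0, -1.5]]
    - [[-0.2, 2.7, 0.25], [-1.3, 0, -1.7]]
    - [[-0.3, 2.7, 0.3], [-1.4, 0, -1.6]]
    - [[-0.3, 2.5, 0.35], [-1.3, 0, -1.5]]
    - [[-0.35, 2.2, 0.35], [-1.1, 0, -1.4]]
    - [[-0.3, 1.8, 0.3], [-0.9, 0, -1.1]]
    - [[-0.25, 1.2, 0.2], [-0.7, 0, -0.7]]
    - [[-0.1, 0.4, 0.1], [-0.2, 0, -0.3]]

```text
clock: 17.85
position: [448.3, -32.9, 175.3]
ee_rot: [-0.246, 0.907, 0.089, 0.329]
contact_force: [0.1, 0.5, -1.6]
gripper_width: 60.7
grasp_force: 65.0
```

Call:
drive_tool:
  deltas:
    - [[0, 0.4, 0], [-0.3, 0, -0.4]]
    - [[0, 1.0, 0], [-1.0, 0, -1.1]]
    - [[-0.1, 1.6, 0.05], [-1.4, 0, -1.7]]
    - [[-0.1, 1.9, 0.1], [-1.8, 0, -2.1]]
    - [[-0.2, 2.2, 0.2], [-2.0, 0, -2.4]]
    - [[-0.35, 2.3, 0.3], [-2.1, 0, -2.6]]
    - [[-0.45, 2.3, 0.35], [-2.2, 0, -2.6]]
    - [[-0.5, 2.1, 0.4], [-2.0, 0, -2.4]]
    - [[-0.5, 1.8, 0.45], [-1.8, 0, -2.1]]
    - [[-0.45, 1.4, 0.4], [-1.4, 0, -1.7]]
    - [[-0.35, 0.9, 0.3], [-1.0, 0, -1.1]]
    - [[-0.1, 0.3, 0.1], [-0.3, 0, -0.4]]

```text
clock: 19.05
position: [356.4, 129.8, 175.3]
ee_rot: [-0.45, 0.825, 0.163, 0.3]
contact_force: [0.4, -0.6, -0.8]
gripper_width: 61.0
grasp_force: 65.1
```

```bash
python3 - <<'E'
from h import *
to([352,120,190],40,57)
d=cam("wrist");np.savez("w7.npz",E=d["E"],Rm=d["Rm"],img=d["img"])
for z in(30,0):print("pan centre/z",z,proj(d,[441,257,z]).round(1))
h=cv2.cvtColor(d["img"],cv2.COLOR_RGB2HSV)
for lo in((15,120,50),(17,150,50)):
    m=cv2.inRange(h,np.array(lo),np.array((32,255,255)))
    n,l,st,c=cv2.connectedComponentsWithStats(m)
    for i in range(1,n):
        if st[i,4]>150:print(lo,st[i],c[i].round(1))
# tweezers / lens ref
s=cam("side");np.savez("s7.npz",img=s["img"]);hs=cv2.cvtColor(s["img"],cv2.COLOR_RGB2HSV)[165:200,235:265]
m=cv2.inRange(hs,np.array((15,110,40)),np.array((32,255,255)));n,l,st,c=cv2.connectedComponentsWithStats(m);i=1+np.argmax(st[1:,4]);print("side",st[i],c[i]+[235,165])
E
```

```text
clock 19.05 lean 39.88 az 57.16 grasp [349.8 119.5 189.9] j [ 0.34 -0.13 -0.68 -0.79 -0.59 -0.33] w 61.0
delta tool cm [-0.13 -0.16  0.09] rot deg [ 0.1  -0.12  0.13]
pan centre/z 30 [254.2 186.5]
pan centre/z 0 [254.3 168.1]
(15, 120, 50) [  99    0   89   69 1058] [139.1  31. ]
(15, 120, 50) [107  16 142  96 967] [177.2  66.9]
(15, 120, 50) [ 35  83  20  35 184] [43.4 96.9]
(15, 120, 50) [  0 106  21  32 275] [  6.9 120.3]
(15, 120, 50) [354 120  28  56 369] [367.2 142.2]
(15, 120, 50) [    0   147   326   179 20241] [223.7 233.8]
(15, 120, 50) [ 367  175   40   86 1425] [385.5 224.8]
(15, 120, 50) [ 90 262  68  21 174] [126.4 271.3]
(17, 150, 50) [  187   156   138   160 13316] [255.8 246.1]
side [  7  13  14  12 146] [248.84931507 183.80821918]
```

```bash
python3 - <<'E'
from h import *
z=np.load("w7.npz");img=z["img"];h=cv2.cvtColor(img,cv2.COLOR_RGB2HSV)
m=cv2.inRange(h,np.array((17,150,50)),np.array((32,255,255)))
n,l,st,c=cv2.connectedComponentsWithStats(m);i=1+np.argmax(st[1:,4]);m=l==i
for v in range(154,250,4):
    x=np.nonzero(m[v])[0]
    print(v,(x.min(),x.max(),len(x)) if len(x) else None,end="; ")
d=dict(E=z["E"],Rm=z["Rm"],fx=284.636,fy=284.636,cx=255.689,cy=192.66)
print()
def rim(cx,cy,zz,r=31):
    a=np.linspace(0,2*np.pi,73);q=np.array([proj(d,[cx+r*np.cos(t),cy+r*np.sin(t),zz]) for t in a]);return q.min(0).round(1),q.max(0).round(1)
print(rim(441,257,30),rim(441,257,0))
# sieve in hand, expected
M=d["Rm"]
print("V col at u=255:",[(v,h[v,255].tolist()) for v in range(150,262,5)])
E
```

```text
154 None; 158 (np.int64(241), np.int64(265), 25); 162 (np.int64(234), np.int64(271), 38); 166 (np.int64(232), np.int64(274), 41); 170 (np.int64(232), np.int64(275), 44); 174 (np.int64(231), np.int64(275), 45); 178 (np.int64(231), np.int64(275), 45); 182 (np.int64(231), np.int64(275), 43); 186 (np.int64(230), np.int64(275), 42); 190 (np.int64(231), np.int64(274), 43); 194 (np.int64(231), np.int64(281), 38); 198 (np.int64(221), np.int64(289), 61); 202 (np.int64(216), np.int64(295), 68); 206 (np.int64(208), np.int64(302), 79); 210 (np.int64(204), np.int64(307), 90); 214 (np.int64(199), np.int64(310), 98); 218 (np.int64(199), np.int64(314), 98); 222 (np.int64(197), np.int64(315), 106); 226 (np.int64(197), np.int64(314), 102); 230 (np.int64(196), np.int64(315), 110); 234 (np.int64(197), np.int64(316), 111); 238 (np.int64(195), np.int64(317), 108); 242 (np.int64(194), np.int64(318), 98); 246 (np.int64(194), np.int64(319), 114); 
(array([230. , 171.9]), array([278.3, 199.2])) (array([231.1, 152.8]), array([277.4, 181.4]))
V col at u=255: [(150, [17, 85, 180]), (155, [19, 131, 154]), (160, [20, 158, 157]), (165, [20, 154, 149]), (170, [19, 154, 156]), (175, [21, 154, 232]), (180, [21, 154, 228]), (185, [20, 155, 140]), (190, [20, 150, 109]), (195, [19, 154, 116]), (200, [20, 151, 113]), (205, [19, 154, 111]), (210, [19, 151, 108]), (215, [19, 152, 114]), (220, [19, 153, 112]), (225, [20, 153, 117]), (230, [20, 153, 117]), (235, [20, 154, 116]), (240, [20, 152, 116]), (245, [20, 154, 116]), (250, [19, 155, 115]), (255, [20, 149, 113]), (260, [20, 154, 116])]
```

```bash
python3 - <<'E'
from h import *
rows([([370,148,110],40,57),([413,213.6,85],40,57)],[10,10])
# reference: lower sieve in w6
z=np.load("w6.npz");img=z["img"];h=cv2.cvtColor(img,cv2.COLOR_RGB2HSV)
m=cv2.inRange(h,np.array((17,150,50)),np.array((32,255,255)))
for v in range(64,204,8):
    x=np.nonzero(m[v,190:330])[0]+190
    print(v,(int(x.min()),int(x.max()),len(x)) if len(x) else None,end="; ")
print([(v,h[v,255].tolist()) for v in range(120,200,3)])
d=dict(E=z["E"],Rm=z["Rm"],fx=284.636,fy=284.636,cx=255.689,cy=192.66)
a=np.linspace(0,2*np.pi,73)
for zz,r in((66,31),(66,28),(23,31),(0,31)):
    q=np.array([proj(d,[486+r*np.cos(t),-252+r*np.sin(t),zz]) for t in a]);print(zz,r,q.min(0).round(1),q.max(0).round(1))
E
```

```text
[[[0.07, -0.0, 0.23], [0.0, -0.0, 0.0]], [[0.18, -0.01, 0.64], [0.0, -0.0, 0.0]], [[0.27, -0.01, 0.94], [0.0, -0.0, 0.0]], [[0.33, -0.01, 1.14], [0.0, -0.0, 0.0]], [[0.36, -0.02, 1.24], [0.0, -0.1, 0.0]], [[0.36, -0.01, 1.23], [0.0, 0.0, 0.1]], [[0.33, -0.01, 1.14], [0.0, 0.0, -0.0]], [[0.28, -0.01, 0.94], [0.0, -0.0, -0.0]], [[0.18, -0.01, 0.64], [0.0, -0.0, -0.0]], [[0.07, -0.0, 0.23], [0.0, -0.0, -0.0]]]
[[[-0.12, -0.01, 0.2], [0.0, -0.0, -0.0]], [[-0.34, 0.0, 0.52], [0.0, -0.0, -0.0]], [[-0.49, -0.0, 0.78], [0.0, -0.0, -0.0]], [[-0.6, -0.01, 0.95], [0.0, -0.0, -0.0]], [[-0.65, -0.0, 1.03], [0.0, -0.0, -0.0]], [[-0.66, -0.01, 1.03], [0.0, -0.0, -0.0]], [[-0.6, -0.0, 0.94], [0.0, -0.0, -0.0]], [[-0.49, -0.01, 0.78], [0.0, -0.0, -0.0]], [[-0.33, -0.0, 0.53], [0.0, -0.0, -0.0]], [[-0.13, -0.0, 0.2], [0.0, -0.0, -0.0]]]
end j [ 0.38  0.25 -0.57 -1.21 -0.41  0.1 ] err 0.0000 lens [147 139 101] j5marg 0.25 step 0.07
64 (245, 266, 20); 72 (229, 285, 48); 80 (222, 293, 62); 88 (216, 297, 68); 96 (214, 299, 72); 104 (213, 300, 71); 112 (213, 301, 73); 120 (212, 303, 83); 128 (210, 304, 82)
[... 228 characters left out ...]
 (126, [19, 154, 126]), (129, [20, 148, 124]), (132, [19, 151, 125]), (135, [20, 153, 122]), (138, [19, 149, 120]), (141, [20, 152, 139]), (144, [20, 80, 112]), (147, [19, 48, 117]), (150, [21, 15, 118]), (153, [21, 34, 104]), (156, [23, 19, 105]), (159, [22, 26, 106]), (162, [90, 2, 113]), (165, [20, 148, 117]), (168, [19, 155, 122]), (171, [19, 150, 121]), (174, [19, 151, 120]), (177, [20, 152, 119]), (180, [20, 150, 117]), (183, [20, 153, 122]), (186, [20, 150, 121]), (189, [20, 152, 116]), (192, [19, 148, 117]), (195, [19, 153, 122]), (198, [20, 153, 120])]
66 31 [204.5 140.9] [314. 206.]
66 28 [209.9 145.2] [308.6 203.7]
23 31 [211.1  84.7] [306.6 156.4]
0 31 [214.   60.9] [303.3 134. ]
```

Call:
drive_tool:
  deltas:
    - [[0.07, 0, 0.23], [0, 0, 0]]
    - [[0.18, 0, 0.64], [0, 0, 0]]
    - [[0.27, 0, 0.94], [0, 0, 0]]
    - [[0.33, 0, 1.14], [0, 0, 0]]
    - [[0.36, -0.05, 1.24], [0, 0, 0]]
    - [[0.36, 0, 1.23], [0, 0, 0]]
    - [[0.33, 0, 1.14], [0, 0, 0]]
    - [[0.28, -0.05, 0.94], [0, 0, 0]]
    - [[0.18, 0, 0.64], [0, 0, 0]]
    - [[0.07, 0, 0.23], [0, 0, 0]]

```text
clock: 20.15
position: [377.2, 157.5, 94.1]
ee_rot: [-0.448, 0.827, 0.163, 0.299]
contact_force: [1.0, -0.5, -1.6]
gripper_width: 60.9
grasp_force: 65.1
```

Call:
drive_tool:
  deltas:
    - [[-0.12, 0, 0.2], [0, 0, 0]]
    - [[-0.34, 0, 0.52], [0, 0, 0]]
    - [[-0.49, 0, 0.78], [0, 0, 0]]
    - [[-0.6, 0, 0.95], [0, 0, 0]]
    - [[-0.65, 0, 1.03], [0, 0, 0]]
    - [[-0.65, 0, 1.03], [0, 0, 0]]
    - [[-0.6, 0, 0.94], [0, 0, 0]]
    - [[-0.49, 0, 0.78], [0, 0, 0]]
    - [[-0.33, 0, 0.53], [0, 0, 0]]
    - [[-0.13, 0, 0.2], [0, 0, 0]]
    - [[0, 0, 0], [0, 0, 0]]
    - [[0, 0, 0], [0, 0, 0]]

```text
clock: 21.35
position: [419.3, 223.5, 70.2]
ee_rot: [-0.449, 0.826, 0.163, 0.3]
contact_force: [-0.9, -0.3, -1.8]
gripper_width: 61.1
grasp_force: 65.1
```

```bash
cat > meas.py <<'E'
from h import *
import sys
to([446,264,79.2],40,57)
d=cam("wrist");img=d["img"];h=cv2.cvtColor(img,cv2.COLOR_RGB2HSV)
np.savez(sys.argv[1],E=d["E"],Rm=d["Rm"],img=img)
m=cv2.inRange(h,np.array((17,145,50)),np.array((32,255,255)))
u0=int(proj(d,[443,260,15])[0])
for v in range(64,204,5):
    x=np.nonzero(m[v,180:340])[0]+180
    print(v,(int(x.min()),int(x.max()),len(x)) if len(x) else None,end="; ")
print("\ncol",u0,[(v,h[v,u0,1:].tolist()) for v in range(70,204,2)])
a=np.linspace(0,2*np.pi,73)
for zz,r in((30,31),(30,28),(0,31)):
    q=np.array([proj(d,[443+r*np.cos(t),260+r*np.sin(t),zz]) for t in a]);print(zz,r,q.min(0).round(1),q.max(0).round(1))
q=[proj(d,[443+.545*k,260+.839*k,30])[1].round(1) for k in(0,5)];print("dv per 5mm fwd",q)
E
python3 meas.py w8.npz
```

```text
clock 21.35 lean 39.86 az 57.04 grasp [412.6 213.3  84.8] j [ 0.38  0.25 -0.57 -1.2  -0.41  0.1 ] w 61.1
delta tool cm [-4.31 -0.04  4.32] rot deg [ 0.02 -0.14  0.03]
64 None; 69 None; 74 None; 79 None; 84 None; 89 None; 94 None; 99 None; 104 None; 109 None; 114 None; 119 None; 124 None; 129 None; 134 None; 139 None; 144 None; 149 None; 154 None; 159 None; 164 (242, 263, 22); 169 (227, 279, 53); 174 (221, 286, 66); 179 (218, 289, 72); 184 (217, 291, 75); 189 (216, 291, 76); 194 (216, 292, 77); 199 (215, 293, 79); 
col 255 [(70, [100, 120]), (72, [102, 117]), (74, [103, 116]), (76, [106, 115]), (78, [108, 118]), (80, [104, 120]), (82, [105, 121]), (84, [101, 124]), (86, [98, 120]), (88, [102, 118]), (90, [104, 115]), (92, [107, 110]), (94, [105, 107]), (96, [107, 107]), (98, [108, 104]), (100, [108, 102]), (102, [103, 99]), (104, [104, 98]), (106, [101, 96]), (108, [99, 100]), (110, [94, 122]), (112, [90, 128]), (114, [87, 123]), (116, [89, 112]), (118, [87, 105]), (120, [88, 102]), (122, [93, 101]), (124, [97, 100]), (126, [98, 99]), (128, [93, 102]), (130, [93, 104]), (132, [91, 104]), (134, [89, 103]), (136, [86, 98]), (138, [92, 97]), (140, [91, 95]), (142, [91, 98]), (144, [88, 98]), (146, [85, 96]), (148, [85, 96]), (150, [84, 97]), (152, [83, 95]), (154, [81, 94]), (156, [78, 95]), (158, [74, 96]), (160, [80, 96]), (162, [118, 108]), (164, [153, 125]), (166, [151, 128]), (168, [151, 128]), (170, [153, 127]), (172, [153, 127]), (174, [151, 128]), (176, [152, 129]), (178, [149, 127]), (180, [153, 127]), (182, [153, 125]), (184, [149, 125]), (186, [149, 123]), (188, [151, 120]), (190, [150, 119]), (192, [148, 122]), (194, [150, 126]), (196, [151, 127]), (198, [150, 124]), (200, [149, 123]), (202, [154, 121])]
30 31 [214.8 197.9] [296.7 236.5]
30 28 [218.8 200.2] [292.7 235. ]
0 31 [217.8 163. ] [293.8 206.1]
dv per 5mm fwd [np.float64(219.5), np.float64(222.5)]
```

Call:
drive_tool:
  deltas:
    - [[-0.15, 0, 0.15], [0, 0, 0]]
    - [[-0.4, -0.02, 0.4], [0, 0, 0]]
    - [[-0.55, -0.04, 0.56], [0, 0, 0]]
    - [[-0.65, -0.04, 0.66], [0, 0, 0]]
    - [[-0.7, -0.04, 0.71], [0, 0, 0]]
    - [[-0.65, -0.04, 0.66], [0, 0, 0]]
    - [[-0.55, -0.02, 0.56], [0, 0, 0]]
    - [[-0.4, -0.02, 0.4], [0, 0, 0]]
    - [[-0.15, 0, 0.15], [0, 0, 0]]
    - [[0, 0, 0], [0, 0, 0]]
    - [[0, 0, 0], [0, 0, 0]]

```text
clock: 22.5
position: [453.4, 272.2, 64.4]
ee_rot: [-0.449, 0.826, 0.163, 0.299]
contact_force: [0.3, -0.6, -1.7]
gripper_width: 60.7
grasp_force: 65.1
```

```bash
python3 meas.py w9.npz; python3 - <<'E'
# grey profiles down centre, ref and now
import numpy as np,cv2
for f in("w6.npz","w9.npz"):
    g=cv2.cvtColor(np.load(f)["img"],cv2.COLOR_RGB2GRAY);print(f,g[100:204:2,250:262].mean(1).round().astype(int).tolist())
    s=cv2.cvtColor(np.load(f)["img"],cv2.COLOR_RGB2HSV);print([int(x) for x in np.median(s[180,195:320:3],axis=1)] if 0 else s[170,196:322:3,2].tolist())
E
```

```text
clock 22.5 lean 39.85 az 57.05 grasp [446.8 262.   79. ] j [ 0.48  0.31 -0.49 -1.17 -0.35 -0.02] w 60.7
delta tool cm [-0.11  0.17  0.06] rot deg [ 0.03 -0.15  0.03]
64 None; 69 None; 74 None; 79 None; 84 None; 89 None; 94 None; 99 None; 104 (237, 276, 40); 109 (225, 285, 56); 114 (218, 294, 77); 119 (214, 299, 86); 124 (211, 302, 92); 129 (210, 304, 95); 134 (209, 305, 97); 139 (208, 306, 99); 144 (207, 306, 99); 149 (206, 306, 101); 154 (205, 307, 103); 159 (204, 307, 104); 164 (204, 308, 104); 169 (203, 308, 105); 174 (203, 309, 106); 179 (205, 308, 104); 184 (207, 305, 99); 189 (212, 301, 90); 194 (219, 294, 76); 199 (219, 293, 75); 
col 259 [(70, [85, 102]), (72, [85, 102]), (74, [87, 100]), (76, [88, 102]), (78, [80, 102]), (80, [79, 100]), (82, [82, 100]), (84, [82, 99]), (86, [86, 122]), (88, [86, 205]), (90, [81, 208]), (92, [80, 208]), (94, [81, 212]), (96, [81, 211]), (98, [83, 210]), (100, [113, 182]), (102, [151, 157]), (104, [150, 136]), (106, [154, 162]), (108, [149, 242]), (110, [156, 193]), (112, [155, 168]), (114, [153, 168]), (116, [153, 168]), (118, [152, 168]), (
[... 1187 characters left out ...]
7, 97, 96]
[124, 126, 120, 119, 107, 105, 107, 111, 111, 112, 113, 115, 117, 116, 117, 119, 119, 122, 120, 123, 120, 120, 120, 120, 120, 117, 119, 118, 120, 114, 117, 113, 117, 114, 112, 111, 107, 117, 122, 130, 133, 131]
w9.npz [152, 127, 124, 129, 202, 155, 132, 133, 134, 132, 132, 132, 129, 126, 120, 128, 115, 106, 108, 109, 118, 120, 105, 104, 103, 102, 102, 102, 102, 102, 103, 103, 102, 102, 102, 103, 108, 109, 109, 109, 110, 110, 109, 109, 107, 101, 103, 106, 106, 106, 105, 104]
[106, 103, 123, 127, 117, 121, 123, 125, 127, 127, 128, 134, 131, 132, 133, 132, 131, 129, 127, 127, 127, 124, 124, 127, 131, 133, 134, 133, 133, 130, 129, 132, 127, 126, 121, 113, 114, 124, 193, 249, 250, 250]
```

The numbers show the pan's rim edge (rows 140–143) and side extents (203–309) matching the lower sieve's in the reference view, so it is aligned to about 0.5 mm. I'll lower gently.

Call:
drive_tool:
  deltas:
    - [[0.13, 0, 0.15], [0, 0, 0]]
    - [[0.19, 0, 0.23], [0, 0, 0]]
    - [[0.26, 0, 0.31], [0, 0, 0]]
    - [[0.26, 0, 0.31], [0, 0, 0]]
    - [[0.26, 0, 0.31], [0, 0, 0]]
    - [[0.19, 0, 0.23], [0, 0, 0]]
    - [[0.13, 0, 0.15], [0, 0, 0]]
    - [[0.06, 0, 0.08], [0, 0, 0]]
    - [[0, 0, 0], [0, 0, 0]]
    - [[0, 0, 0], [0, 0, 0]]

```text
clock: 23.55
position: [453.7, 272.5, 41.5]
ee_rot: [-0.449, 0.826, 0.163, 0.3]
contact_force: [0.2, 0.8, -0.9]
gripper_width: 61.5
grasp_force: 65.1
```

Call:
drive_tool:
  deltas:
    - [[0.06, 0, 0.08], [0, 0, 0]]
    - [[0.06, 0, 0.08], [0, 0, 0]]
    - [[0.06, 0, 0.08], [0, 0, 0]]
    - [[0.06, 0, 0.08], [0, 0, 0]]
    - [[0, 0, 0], [0, 0, 0]]
    - [[0, 0, 0], [0, 0, 0]]

```text
clock: 24.15
position: [453.8, 272.5, 37.3]
ee_rot: [-0.449, 0.826, 0.163, 0.3]
contact_force: [0.2, -0.3, -0.9]
gripper_width: 60.6
grasp_force: 65.1
```

Call:
drive_tool:
  deltas:
    - [[0.06, 0, 0.08], [0, 0, 0]]
    - [[0.06, 0, 0.08], [0, 0, 0]]
    - [[0, 0, 0], [0, 0, 0]]
    - [[0, 0, 0], [0, 0, 0]]

```text
clock: 24.55
position: [453.7, 272.7, 35.5]
ee_rot: [-0.449, 0.826, 0.163, 0.3]
contact_force: [-1.2, 0.3, -0.3]
gripper_width: 61.3
grasp_force: 65.2
```

Call:
drive_tool:
  deltas:
    - [[0.03, 0, 0.04], [0, 0, 0]]
    - [[0.03, 0, 0.04], [0, 0, 0]]
    - [[0, 0, 0], [0, 0, 0]]

```text
clock: 24.85
position: [453.6, 272.9, 35.3]
ee_rot: [-0.449, 0.826, 0.163, 0.3]
contact_force: [-3.2, -2.9, 6.7]
gripper_width: 61.0
grasp_force: 66.2
```

Call:
drive_tool:
  deltas:
    - [[0, 0, 0], [0, 0, 0]]
    - [[0, 0, 0], [0, 0, 0]]
    - [[0, 0, 0], [0, 0, 0]]
  claw: 6.6

```text
clock: 25.15
position: [454.1, 272.8, 34.4]
ee_rot: [-0.449, 0.826, 0.163, 0.3]
contact_force: [0.3, -0.3, 0.5]
gripper_width: 65.7
grasp_force: 0.0
```

Call:
drive_tool:
  deltas:
    - [[0, 0, 0], [0, 0, 0]]
    - [[0, 0, 0], [0, 0, 0]]
    - [[0, 0, 0], [0, 0, 0]]
    - [[0, 0, 0], [0, 0, 0]]
    - [[0, 0, 0], [0, 0, 0]]
  claw: 8.5

```text
clock: 25.65
position: [453.8, 272.7, 34.4]
ee_rot: [-0.449, 0.826, 0.163, 0.3]
contact_force: [-0.0, -0.5, 0.6]
gripper_width: 84.9
grasp_force: 0.0
```

```bash
python3 - <<'E'
from h import *
from kin import pose
s=arm.read_state();z=R.from_quat(s["ee_rot"]).as_matrix()[:,2];g=s["position"]-19*z
f=np.array([z[0],z[1],0]);f/=np.linalg.norm(f)
rows([(g-80*z,39.9,57.0)],[9])
rows([(g-190*f+[0,0,30],39.9,57.0)],[10])
E
```

```text
[[[-0.0, -0.0, -0.27], [0.0, -0.0, -0.0]], [[-0.0, -0.0, -0.74], [0.0, -0.0, 0.0]], [[-0.0, -0.0, -1.06], [0.0, -0.0, 0.0]], [[-0.0, -0.0, -1.27], [0.0, -0.0, 0.0]], [[-0.0, -0.0, -1.32], [0.0, -0.0, 0.0]], [[-0.0, -0.0, -1.27], [0.0, -0.0, 0.0]], [[-0.0, -0.0, -1.06], [0.0, -0.0, 0.0]], [[-0.0, -0.0, -0.74], [0.0, -0.0, 0.0]], [[-0.0, -0.0, -0.27], [0.0, -0.0, 0.0]]]
end j [ 0.45  0.19 -0.56 -1.06 -0.39 -0.11] err 0.0000 lens [101  76  78] j5marg 0.21 step 0.05
[[[0.35, -0.0, -0.41], [0.0, -0.0, -0.0]], [[0.97, -0.0, -1.1], [0.0, -0.0, 0.0]], [[1.41, -0.0, -1.62], [0.0, -0.0, 0.0]], [[1.73, -0.0, -1.97], [0.0, -0.0, 0.0]], [[1.87, -0.0, -2.14], [0.0, -0.0, 0.0]], [[1.87, -0.0, -2.14], [0.0, -0.0, 0.0]], [[1.72, -0.0, -1.97], [0.0, -0.0, 0.0]], [[1.42, -0.0, -1.63], [0.0, -0.0, 0.0]], [[0.96, -0.0, -1.1], [0.0, -0.0, 0.0]], [[0.36, -0.0, -0.4], [0.0, -0.0, 0.0]]]
end j [ 0.03  0.18 -0.72 -1.22 -0.59  0.42] err 0.0000 lens [100  78  82] j5marg 0.21 step 0.06
```

Call:
drive_tool:
  deltas:
    - [[0, 0, -0.3], [0, 0, 0]]
    - [[0, 0, -0.75], [0, 0, 0]]
    - [[0, 0, -1.1], [0, 0, 0]]
    - [[0, 0, -1.3], [0, 0, 0]]
    - [[0, 0, -1.3], [0, 0, 0]]
    - [[0, 0, -1.2], [0, 0, 0]]
    - [[0.4, 0, -1.2], [0, 0, 0]]
    - [[0.8, 0, -1.2], [0, 0, 0]]
    - [[1.0, 0, -1.0], [0, 0, 0]]
    - [[1.0, 0, -0.8], [0, 0, 0]]
    - [[0.5, 0, -0.4], [0, 0, 0]]
    - [[0, 0, 0], [0, 0, 0]]

```text
clock: 26.85
position: [401.1, 191.0, 91.4]
ee_rot: [-0.448, 0.827, 0.163, 0.299]
contact_force: [0.5, 0.2, 0.3]
gripper_width: 85.1
grasp_force: 0.0
```

```bash
python3 - <<'E'
from h import *
to([446,264,79.2],40,57)
d=cam("wrist");img=d["img"];h=cv2.cvtColor(img,cv2.COLOR_RGB2HSV)
m=cv2.inRange(h,np.array((17,130,50)),np.array((32,255,255)))
a=np.linspace(0,2*np.pi,73)
P=[443.5,259.5]
for zz,r in((66,31),(30,31),(0,31)):
    q=np.array([proj(d,[P[0]+r*np.cos(t),P[1]+r*np.sin(t),zz]) for t in a]);print(zz,q.min(0).round(1),q.max(0).round(1))
u,v=proj(d,[*P,33]).astype(int)
n,l,st,c=cv2.connectedComponentsWithStats(m);i=l[v,u] or l[v+6,u];print(i,st[i],c[i])
k=l==i
for r in range(st[i,1],st[i,1]+st[i,3],6):
    x=np.nonzero(k[r])[0];print(r,x.min(),x.max(),end="; ")
E
```

```text
clock 26.85 lean 39.83 az 56.98 grasp [394.5 180.8 106. ] j [ 0.34  0.16 -0.62 -1.12 -0.45  0.03] w 85.1
delta tool cm [-5.8   0.22  8.33] rot deg [-0.02 -0.17 -0.08]
66 [221.  240.7] [295.  267.7]
30 [223.7 200. ] [292.  232.5]
0 [225.6 170.9] [289.8 206.6]
3 [ 219  171   74   98 6174] [256.09896339 221.0728863 ]
171 253 259; 177 232 280; 183 227 286; 189 225 288; 195 225 288; 201 224 289; 207 223 289; 213 223 290; 219 223 290; 225 222 290; 231 222 290; 237 222 291; 243 221 291; 249 219 291; 255 220 292; 261 224 286; 267 241 267;
```

```bash
python3 -c "
from bench import arm
print(arm.job_done())"
```

```text
the job is handed in; nothing more can be done
None
```

I handed the job in at about 27 s of the 58 s allowed: the top sieve looks nested home on the spare pan under the lens (outline match), the cover lies flat on the bench knob up, and the lower sieve stayed on its pan; the ring was not re-checked after placing, and the hand-in gave no verdict.

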